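# Blow out a printed cup and hang it to dry

## Robot

A 6-joint arm with a two-finger parallel gripper is mounted at the origin on the work surface. World frame = base frame: x ahead of the robot, y to its left, z up, the work surface at z = 0. Lengths are in m, angles in rad, forces in N, time in s.
With the tool pointing down it reaches from about 0.3 to 0.775 m from the base axis. Payload 14.6 kg.
Tool frame: the origin (TCP) lies midway between the tips of the shut fingers; the grasp point (between the pads) lies 19 mm behind it (ctrl.grip_depth is the distance from the TCP to the grasp point, in m); z points along the fingers, x is the direction in which the jaws open and shut, and the axes are right-handed (so a half turn about z gives the same grasp; the last joint's range is limited). The gripper opens to 94 mm and grips with 3 to 60 N. Pads are 16 mm wide; open, the fingers measure 119 mm over their backs; the gripper's body (75 mm by 177 mm) begins 78 mm behind the grasp point.
Start: joints at [1.242, 0.3, 1.521, -0, 1.321, -0.067], TCP at [0.142, 0.531, 0.205] pointing down, gripper open.
Joint ranges: [-3.03, 3.03], [-0.79, 2.21], [0.23, 2.52], [-1.04, 4.18], [0, 3.07], [-2.55, 2.55]. Speed limits (rad/s): [2.22, 2.22, 2.57, 3.14, 3.14, 3.14].

## Interface

Orientations are given as [roll, pitch, yaw] about the fixed x, y, z axes, in that order (R = Rz(yaw) Ry(pitch) Rx(roll)).
In Python, from station import ctrl gives the robot as it stands.
- The arm moves only by the tool play_rows, never from a script. Its argument "steps" is a list that holds one entry, the list of rows, each a list of 7 numbers: the shift along the tool's x, y, z in cm, then the turn, a rotation vector about the tool's x, y, z in rad, then the opening, from 0 (shut) to 1 (fully open). In form: [[[x, y, z, ax, ay, az, hand], ...]]. A call has 1 to 20 rows; each row is the pose to reach, as a shift and turn from the pose measured when the call began, along the tool's axes at that moment; what a row does not reach only later rows make up. A row lasts 1/12 s, in which the tool goes at most 41.7 mm and 7.16 degrees, less where a joint would pass 70% of its speed; a pose out of reach is approached as far as the arm can. A call with a gripper value outside its range is refused whole. The fingers move at their own pace and stop on an object; "force" is the grip in N (left out, the last holds). Time passes only in rows, so rows that repeat a pose let the fingers close. It gives the time, the measured TCP pose, the force and the opening at its end, in the units of the state.
- ctrl.get_obs(): the state, without advancing time (a new reading comes with each control period).
- ctrl.camera(name): name is "side" or "top" or "wrist"; returns a dict with "frame" (480x640x3 uint8, blue, green, red), "fovy" (degrees; the focal length in pixels is half the picture's height over the tangent of half this angle, whatever the lens; pixels are square), "cx", "cy" (the principal point, pixels), "D" ([k1, k2, p1, p2, k3] as OpenCV has them; the pictures are not rectified), "world_to_cam" (4x4, takes a point from world to camera coordinates). Camera axes: x right, y up, looking along -z (the intrinsics and any distortion apply to the point x, -y, -z); pixel columns grow to the right and rows downward; lengths in m; the calibration is good to about 2 mm. A picture is of the moment at which its call begins. There is no depth.
- ctrl.hand_in(): hands the job in, once; it reports no verdict.
The state is a dict: "time_s": time; "qpos": joint angles; "joint_vel": joint speeds; "tau": joint torques, N m; "ee_pos": TCP position; "eef_rot": TCP orientation; "force": force on the tool from outside, world axes, zero at the start; "moment": the same for the moment, N m; "grip_width": finger opening in m.
Only numpy, scipy, OpenCV 4.12 (cv2) and the standard library are available. Lean on these libraries where they do the work, as an engineer would, in place of code of your own. Each camera call takes 0.05 s, during which the arm holds its last target. There are 200 camera calls.

## Task

Take the orange printed cup out of its white sloping rest, turn it mouth down over the brass air nozzle and press it, squarely centred, onto the yellow sprung pad until the pad is fully down; hold it there for about a second. Then set the cup gently, mouth down, over the empty drying peg so that its rim rests flat on the peg's base, and let go. Press the pad with the cup only, and leave the other cup, the spool, the bottle and the printed arena where they are.

Things in the scene. Friction and masses are not known exactly. Their poses are not given: they have to be found in the camera images.
- cup: orange straight round cup with a black band at its closed end, outside diameter 60, length 110, wall 4, closed end 5 thick, about 120 g. Origin: centre of the closed end's outer face; z along the axis towards the open mouth. It starts lying in the cradle, mouth low (28 degrees below level) against a stop; lift it straight up or backwards out.
- cup_rim (a point): centre of the orange cup's open mouth, in the plane of the rim, 110 along its z from the origin
- cradle: fixed white printed rest, foot 120 x 80; origin on the bench, z up, its x axis points, level, to where the cup's mouth points. The cup's axis is 80 above the origin at the cup's middle. V boards carry the mouth half, reaching to 17 below the axis at the sides; the 45 at the closed end is free at both sides, over a 14 wide rib. Stop plate at the mouth, from 10 below the axis down.
- station: fixed black round blow-off station, base diameter 112, body 40 high; origin on the bench under its centre. A brass nozzle 13 in diameter stands fixed on the centre line, its round tip 76.5 above the bench.
- pad (a joint): travel of the yellow sprung pad (disc, 90 in diameter, on the station's centre line), 0 = up, 0.012 m = fully down; about 5 N to start it, 12 N fully down
- pad_top (a point): centre of the yellow pad's upper face: 62 above the bench when up, 50 when fully down
- free_peg: fixed empty drying peg: grey base disc 100 in diameter and 14 high, with a steel post 16 in diameter, round tip 83 above the bench. Origin on the bench under the post.
- used_peg: fixed drying peg just like the empty one, with the grey cup on it; origin on the bench under the post
- grey_cup: bystander: grey cup of the orange cup's size with a blue band, mouth down over the used peg, its top 124 above the bench; origin at the centre of its closed end, z towards the mouth (down)
- spool: bystander: filament spool lying flat, white flanges and pink filament, diameter 130, 50 high; origin at the centre of its underside
- bottle: bystander: blue bottle with a white cap, diameter 60, 170 high, standing; origin at the centre of its underside
- arena: bystander: white printed round arena model with dark openings, diameter 120, 50 high; origin at the centre of its underside
There are look-alikes about, which are no part of the job. Several things have the shape of the cup; the one meant has the colours described above. What is shaped like the free_peg but green is not meant.

How it is judged:
By the outcome, as a careful person would: the job done as asked, in the order asked, and still so for the second after the job is handed in, with the robot touching nothing.
It also fails if it takes over 58 s, if anything falls off the work surface, if the arm or the gripper's body presses on something with over 40 N, if the wrist force passes 120 N, or if a joint passes its speed limit or range.

## Working session

There is one attempt and no reset: what is moved stays moved. The work goes in short steps, Python scripts to look and compute and a tool call to move; the robot and the scene stay as the last step left them, time stands still between calls to the robot, and variables do not carry over. Pictures are saved under pics/ and viewed, about 8 in all and at most 12, crops included, and the job is handed in when it is done.

Besides the shell and the picture viewer there is one more tool, called by a JSON object that holds its "api" and its "payload". play_rows: Moves the arm, as the interface text tells. Its arguments: {"type":"object","properties":{"steps":{"type":"array"},"force":{"type":"number"}},"required":["steps"]}

```bash
ls; mkdir -p pics; cat > h.py <<'E'
import numpy as np, cv2
from station import ctrl
from scipy.spatial.transform import Rotation as R
def K(c):
    f=240/np.tan(np.radians(c["fovy"])/2); return np.array([[f,0,c["cx"]],[0,f,c["cy"]],[0,0,1.]])
def ray(c,px):
    u=cv2.undistortPoints(np.array(px,float).reshape(-1,1,2),K(c),np.array(c["D"],float)).reshape(-1,2)
    d=np.c_[u[:,0],-u[:,1],-np.ones(len(u))]
    W=np.linalg.inv(np.array(c["world_to_cam"])); return W[:3,3],d@W[:3,:3].T
def onz(c,px,z):
    o,d=ray(c,px); return o+d*((z-o[2])/d[:,2])[:,None]
def proj(c,P):
    P=np.atleast_2d(P); W=np.array(c["world_to_cam"]); q=P@W[:3,:3].T+W[:3,3]; q=q*[1,-1,-1]
    return cv2.projectPoints(q,np.zeros(3),np.zeros(3),K(c),np.array(c["D"],float))[0].reshape(-1,2)
def tool():
    o=ctrl.get_obs(); return np.array(o["ee_pos"]),o
E
python3 - <<'E'
from h import *
import pickle
for n in("top","side","wrist"):
    c=ctrl.camera(n); cv2.imwrite(f"pics/{n}0.png",c["frame"]); pickle.dump(c,open(n+"0.pkl","wb")); W=np.linalg.inv(c["world_to_cam"]);print(n,c["fovy"],c["D"],W.round(3).tolist())
o=ctrl.get_obs();print(o)
E
```

```text
pics
top 49.6422552855787 [-0.14585211  0.          0.          0.          0.        ] [[-0.021, 0.996, -0.081, 0.529], [-1.0, -0.019, 0.018, 0.008], [0.016, 0.081, 0.997, 1.1], [0.0, 0.0, 0.0, 1.0]]
side 46.14267782459409 [-0.10326902  0.          0.          0.          0.        ] [[0.953, 0.209, -0.218, 0.3], [-0.302, 0.627, -0.718, -0.975], [-0.014, 0.75, 0.661, 0.999], [0.0, 0.0, 0.0, 1.0]]
wrist 67.67336852238442 [-0.06185761  0.          0.          0.          0.        ] [[0.26, -0.935, -0.241, 0.072], [0.966, 0.251, 0.067, 0.55], [-0.002, -0.25, 0.968, 0.385], [0.0, 0.0, 0.0, 1.0]]
{'time_s': 0.15, 'qpos': array([ 1.24240226e+00,  3.00343050e-01,  1.52140868e+00,  4.38373797e-06,
        1.32071381e+00, -6.65876247e-02]), 'joint_vel': array([ 9.05945519e-04, -1.29988686e-03, -2.13326725e-03,  1.48664674e-03,
        8.27926101e-04,  1.74222017e-05]), 'tau': array([ 4.00922712e-03, -5.31951249e+01, -3.52828860e+01,  7.09327147e-02,
        2.36434367e-02, -9.31657814e-05]), 'ee_pos': array([0.14228722, 0.53107712, 0.20502951]), 'eef_rot': array([-3.14153034e+00,  8.70672468e-04,  1.30898882e+00]), 'force': array([0.11981086, 0.27955896, 0.26970703]), 'moment': array([-0.01927285,  0.06058418, -0.00705688]), 'grip_width': 0.09408886789273213}
```

View pics/top0.png

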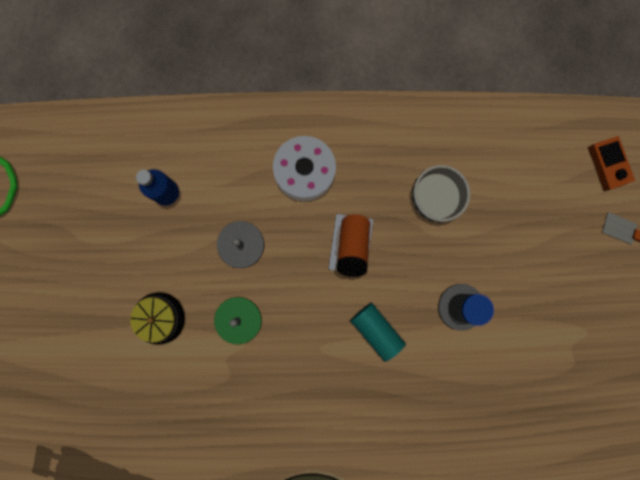

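View pics/side0.png

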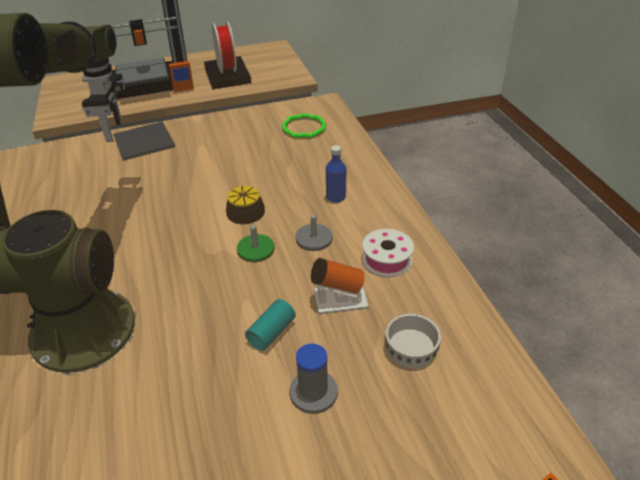

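Top view: candidates for the cup are the orange/black one at (353,245), the teal one at (378,332) and the grey/blue one at (465,307), which sits on the used peg. I choose the orange one. The free peg is grey at (240,244); the green look-alike is at (238,320). The station is at (157,319), the spool at (305,168), the arena at (440,195) and the bottle at (158,187). The side view agrees.

```bash
cat > fit.py <<'E'
from h import *
import pickle
from scipy.optimize import minimize
def circ(C,r,ax=None,n=40):
    t=np.linspace(0,2*np.pi,n); 
    if ax is None: u,v=np.eye(3)[0],np.eye(3)[1]
    else:
        u=np.cross(ax,[0,0,1.]) if abs(ax[2])<.9 else np.array([1.,0,0]); u/=np.linalg.norm(u); v=np.cross(ax,u)
    return C+r*(np.cos(t)[:,None]*u+np.sin(t)[:,None]*v)
def hullmask(c,P):
    m=np.zeros((480*2,640*2),np.uint8); h=cv2.convexHull(((proj(c,P)+.5)*2*16).astype(np.int32))
    cv2.fillConvexPoly(m,h,255,shift=4); return cv2.resize(m,(640,480),interpolation=cv2.INTER_AREA)/255.
def blob(mask,seed):
    n,l,s,ce=cv2.connectedComponentsWithStats(mask.astype(np.uint8)); 
    d=np.hypot(*(ce[1:]-seed).T)+1e3*(s[1:,4]<60); m=(l==1+d.argmin()).astype(np.uint8)
    cs=cv2.findContours(m,cv2.RETR_EXTERNAL,cv2.CHAIN_APPROX_NONE)[0]; o=np.zeros_like(m)
    cv2.fillConvexPoly(o,cv2.convexHull(np.vstack(cs)),1); return o
def fit(cams,masks,gen,x0,step):
    f=lambda p:sum(np.abs(hullmask(c,gen(p))-m).sum()/m.sum() for c,m in zip(cams,masks))
    r=minimize(f,x0,method="Nelder-Mead",options=dict(initial_simplex=np.vstack([x0]+[np.array(x0)+np.eye(len(x0))[i]*step[i] for i in range(len(x0))]),xatol=1e-4,fatol=1e-4))
    return r.x,r.fun
def cup(p):
    x,y,yaw,b=p; a=np.radians(28); ax=np.array([np.cos(a)*np.cos(yaw),np.cos(a)*np.sin(yaw),-np.sin(a)]); M=np.array([x,y,.08])
    return np.vstack([circ(M+ax*.055,.03,ax),circ(M+ax*(b-.055),.03,ax)])
E
python3 - <<'E'
from fit import *
T,S=[pickle.load(open(n+"0.pkl","rb")) for n in("top","side")]
hsv=[cv2.cvtColor(c["frame"],cv2.COLOR_BGR2HSV) for c in(T,S)]
for h,pts in zip(hsv,([(355,230),(157,330),(240,260),(450,310),(325,183)],[(345,275),(237,195),(314,240)])): print([h[y,x].tolist() for x,y in pts])
org=[(h[...,0]<12)&(h[...,1]>180)&(h[...,2]>60) for h in hsv]
m=[blob(org[0],(355,237)),blob(org[1],(345,277))]
print("areas",[int(a.sum()) for a in m])
p0=onz(T,[(353,245)],.08)[0]
for sel in([0,1],[0],[1]):
    print("cup",sel,fit([(T,S)[i] for i in sel],[m[i] for i in sel],cup,[p0[0],p0[1],0,.03],[.01,.01,.1,.01]))
yel=[(h[...,0]>20)&(h[...,0]<35)&(h[...,1]>180)&(h[...,2]>100) for h in hsv]
ym=[blob(cv2.morphologyEx(a.astype(np.uint8),cv2.MORPH_CLOSE,np.ones((5,5))),s) for a,s in zip(yel,((153,319),(243,196)))]
for sel in([0,1],[0],[1]):
    print("pad",sel,fit([(T,S)[i] for i in sel],[ym[i] for i in sel],lambda p:circ(np.array([p[0],p[1],.062]),.045),onz(T,[(153,319)],.062)[0][:2],[.01,.01]))
gr=[(h[...,1]<60) &(h[...,2]>40) for h in hsv]
gm=[blob(a,s) for a,s in zip(gr,((240,245),(314,236)))]
print("areas",[int(a.sum()) for a in ym+gm])
pg=lambda p:np.vstack([circ(np.array([p[0],p[1],z]),.05) for z in(0,.014)])
print("peg",fit([T],[gm[0]],pg,onz(T,[(240,244)],.014)[0][:2],[.01,.01]))
print("spool",onz(T,[(305,167)],.05),"arena",onz(T,[(441,193)],.05),"bottle",onz(T,[(145,177)],.17),"grey",onz(T,[(478,309)],.124),'teal',onz(T,[(378,332)],.03),'green',onz(T,[(238,320)],.014))
vis=[]
for c,a in zip((T,S),(m,ym)):pass
v=T["frame"].copy()
for mm in(m[0],ym[0],gm[0]): cv2.drawContours(v,cv2.findContours(mm,0,1)[0],-1,(255,255,0),1)
w=S["frame"].copy()
for mm in(m[1],ym[1]): cv2.drawContours(w,cv2.findContours(mm,0,1)[0],-1,(255,255,0),1)
a=cv2.resize(v[200:360,120:400],(800,457),interpolation=cv2.INTER_CUBIC)
cv2.imwrite("pics/chk.png",a)
E
```

```text
[[11, 214, 111], [28, 171, 109], [30, 3, 79], [30, 20, 26], [110, 12, 130]]
[[11, 202, 163], [23, 201, 150], [25, 14, 108]]
areas [1193, 876]
cup [0, 1] (array([ 0.59774666, -0.0928636 , -0.12571457,  0.03960849]), np.float64(0.29864827634445323))
cup [0] (array([ 0.59942809, -0.09415307, -0.09617936,  0.04481592]), np.float64(0.10898870864355802))
cup [1] (array([ 0.59853467, -0.08896867, -0.06193467,  0.03943118]), np.float64(0.12019428776076642))
pad [0, 1] (array([0.45946398, 0.31042181]), np.float64(6.926401902078196))
pad [0] (array([0.4936927 , 0.35787848]), np.float64(6.677901960784314))
pad [1] (array([0.45660247, 0.3098476 ]), np.float64(0.04842080544792767))
areas [200, 501, 1741, 879]
peg (array([0.61400291, 0.13778235]), np.float64(0.04328817109842213))
spool [[ 0.7670771  -0.00274796  0.05      ]] arena [[ 0.70864386 -0.28396339  0.05      ]] bottle [[0.7282546  0.29325747 0.17      ]] grey [[ 0.47129404 -0.32708532  0.124     ]] teal [[ 0.42496036 -0.14628148  0.03      ]] green [[0.45476935 0.14286184 0.014     ]]
```

View pics/chk.png

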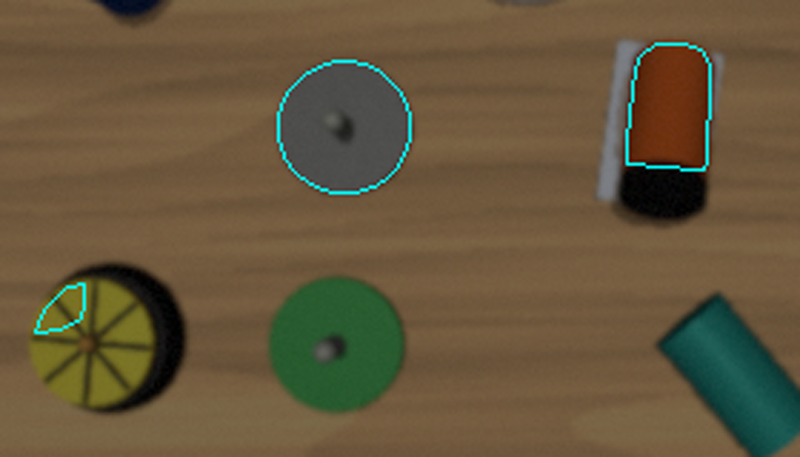

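The crop confirms the orange cup with the black band (band ends near (353,258) in the full image), and the grey peg outline fits well. The pad mask was broken in the top image, so I'll redo that and work out the first approach.

```bash
cat >> h.py <<'E'
def Rt(yaw,eps):  # jaw axis level, tool z pointing eps(deg) below level towards heading yaw-pi/2 ; eps>90 = past vertical
    return R.from_euler("xyz",[np.pi,0,yaw])*R.from_rotvec([-np.radians(90-eps),0,0])
def move(P,Q):
    o=ctrl.get_obs(); R0=R.from_euler("xyz",o["eef_rot"]); d=R0.inv().apply(np.array(P)-o["ee_pos"])*100; w=(R0.inv()*Q).as_rotvec()
    print("ROW",d.round(2).tolist(),w.round(3).tolist()," need rows",max(np.linalg.norm(d)/4.17,np.degrees(np.linalg.norm(w))/7.16).round(1))
def st():
    o=ctrl.get_obs(); print("t",round(o["time_s"],2),"q",o["qpos"].round(3).tolist(),"p",o["ee_pos"].round(4).tolist(),"F",o["force"].round(1).tolist(),"M",o["moment"].round(2).tolist(),"g",round(o["grip_width"],4)); return o
E
python3 - <<'E'
from fit import *
T=pickle.load(open("top0.pkl","rb"));h=cv2.cvtColor(T["frame"],cv2.COLOR_BGR2HSV)
y=((h[...,0]>20)&(h[...,0]<40)&(h[...,1]>130)&(h[...,2]>60)&(np.hypot(*np.mgrid[-319:161,-153:487])<32)).astype(np.uint8)
y=cv2.morphologyEx(cv2.morphologyEx(y,3,np.ones((5,5))),2,np.ones((3,3)))
m=blob(y,(153,319));print(m.sum(),fit([T],[m],lambda p:circ(np.array([p[0],p[1],.062]),.045),onz(T,[(153,319)],.062)[0][:2],[.01,.01]))
move([.50,-.08,.28],Rt(1.48,60))
E
```

```text
1619 (array([0.46149764, 0.31228969]), np.float64(0.03408543157843742))
ROW [-49.77, 50.37, -7.46] [-0.522, 0.046, -0.167]  need rows 17.1
```

{"api": "play_rows", "payload": {"steps": [[[-10, 10, -7.5, -0.1, 0, -0.03, 1], [-49.8, 50.4, -7.5, -0.522, 0.046, -0.167, 1], [-49.8, 50.4, -7.5, -0.522, 0.046, -0.167, 1], [-49.8, 50.4, -7.5, -0.522, 0.046, -0.167, 1], [-49.8, 50.4, -7.5, -0.522, 0.046, -0.167, 1], [-49.8, 50.4, -7.5, -0.522, 0.046, -0.167, 1], [-49.8, 50.4, -7.5, -0.522, 0.046, -0.167, 1], [-49.8, 50.4, -7.5, -0.522, 0.046, -0.167, 1], [-49.8, 50.4, -7.5, -0.522, 0.046, -0.167, 1], [-49.8, 50.4, -7.5, -0.522, 0.046, -0.167, 1], [-49.8, 50.4, -7.5, -0.522, 0.046, -0.167, 1], [-49.8, 50.4, -7.5, -0.522, 0.046, -0.167, 1], [-49.8, 50.4, -7.5, -0.522, 0.046, -0.167, 1], [-49.8, 50.4, -7.5, -0.522, 0.046, -0.167, 1], [-49.8, 50.4, -7.5, -0.522, 0.046, -0.167, 1], [-49.8, 50.4, -7.5, -0.522, 0.046, -0.167, 1], [-49.8, 50.4, -7.5, -0.522, 0.046, -0.167, 1], [-49.8, 50.4, -7.5, -0.522, 0.046, -0.167, 1], [-49.8, 50.4, -7.5, -0.522, 0.046, -0.167, 1], [-49.8, 50.4, -7.5, -0.522, 0.046, -0.167, 1]]]}}

```text
time_s: 1.82
ee_pos: [0.5002, -0.0814, 0.2798]
eef_rot: [2.62, -0.001, 1.478]
force: [-1.0, -0.2, -0.5]
grip_width: 0.0939
```

```bash
python3 - <<'E'
from fit import *
o=st();print(o["eef_rot"])
c=ctrl.camera("wrist"); pickle.dump(c,open("w1.pkl","wb")); cv2.imwrite("pics/w1.png",c["frame"]); print(np.linalg.inv(c["world_to_cam"]).round(3).tolist())
E
```

```text
t 1.82 q [-0.285, -0.143, 1.909, 0.126, 0.866, -1.819] p [0.5002, -0.0814, 0.2798] F [-1.0, -0.2, -0.5] M [0.05, 0.29, 0.01] g 0.0939
[ 2.61986407e+00 -7.26408164e-04  1.47779481e+00]
[[0.094, -0.712, -0.696, 0.348], [0.996, 0.067, 0.066, -0.068], [-0.0, -0.699, 0.715, 0.4], [0.0, 0.0, 0.0, 1.0]]
```

View pics/w1.png

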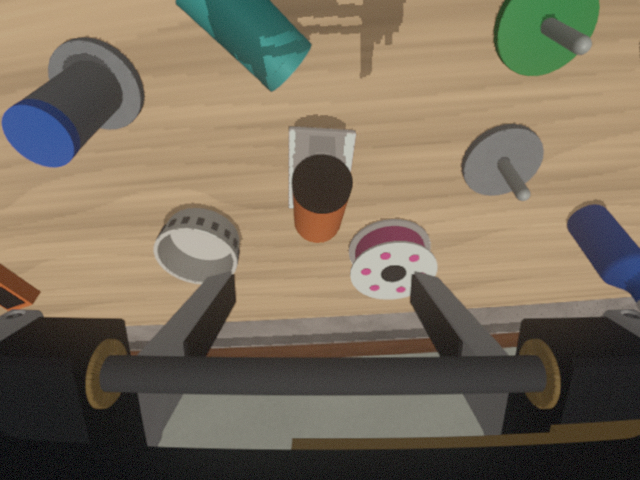

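The wrist view shows the orange cup, its black closed end at (322,183), in the white cradle with clear space behind it. The teal cup is at (250,40), the arena at (197,245) and the spool at (393,270).

```bash
python3 - <<'E'
from fit import *
T,S,W=[pickle.load(open(n+".pkl","rb")) for n in("top0","side0","w1")]
h=cv2.cvtColor(W["frame"],cv2.COLOR_BGR2HSV)
o=(h[...,0]<13)&(h[...,1]>170)&(h[...,2]>50)
b=(h[...,2]<55)
for n,m in(("o",o),("b",b)):
    m[:150]=0;m[250:]=0;m[:,:285]=0;m[:,358:]=0
m=cv2.morphologyEx((o|b).astype(np.uint8),2,np.ones((3,3))); m=blob(m,(320,200)); ys,xs=np.nonzero(m); print(m.sum(),xs.min(),xs.max(),ys.min(),ys.max())
g=lambda p:cup([p[0],p[1],p[2],0])
r,f=fit([W],[m],g,[.599,-.092,-.08],[.01,.01,.05]);print("w",r,f)
mT,mS=[blob((lambda h:(h[...,0]<12)&(h[...,1]>180)&(h[...,2]>60))(cv2.cvtColor(c["frame"],40)),s) for c,s in((T,(355,237)),(S,(345,277)))]
print("top+wrist w/ band", fit([T,W],[mT,m],lambda p:cup(p),[.599,-.092,-.08,.03],[.01,.01,.05,.01])[1])
# cradle side edges / cup axis in the wrist picture
for yaw in(-.12,-.08,-.04): print(yaw,fit([W],[m],lambda p:cup([p[0],p[1],yaw,0]),[.599,-.092],[.01,.01]))
v=W["frame"].copy(); cv2.drawContours(v,cv2.findContours(m,0,1)[0],-1,(255,255,0),1); cv2.drawContours(v,cv2.findContours((hullmask(W,g(r))>.5).astype(np.uint8),0,1)[0],-1,(0,255,0),1)
cv2.imwrite("pics/w1c.png",cv2.resize(v[110:260,240:400],None,fx=4,fy=4))
move([.50,-.08,.18],Rt(1.48,55))
E
```

```text
9 319 321 167 169
w [ 2.54541975 -1.35792593 -2.42444444] 1.0
top+wrist w/ band 2.0
-0.12 (array([ 2.17116797, -1.98129688]), np.float64(1.0))
-0.08 (array([ 2.17116797, -1.98129688]), np.float64(1.0))
-0.04 (array([ 2.5915    , -0.93215625]), np.float64(1.0))
ROW [0.03, -4.97, 8.66] [-0.089, -0.0, -0.001]  need rows 2.4
```

View pics/w1c.png

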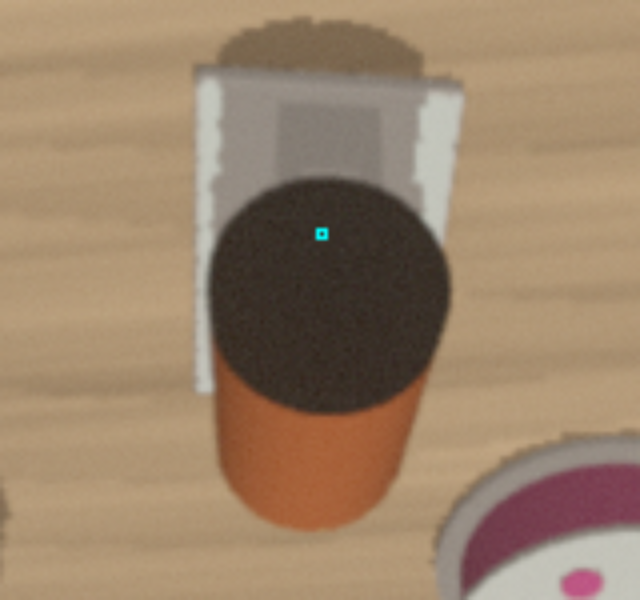

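```bash
python3 - <<'E'
from fit import *
W=pickle.load(open("w1.pkl","rb"))
h=cv2.cvtColor(W["frame"],cv2.COLOR_BGR2HSV); print(h[183,322],h[225,318],h[165,304])
m=((h[...,2]<85)|((h[...,0]<14)&(h[...,1]>150)))&(h[...,2]>0)
m=m.astype(np.uint8); m[:150]=0;m[250:]=0;m[:,:285]=0;m[:,358:]=0
m=cv2.morphologyEx(m,2,np.ones((3,3))); m=blob(m,(320,200)); ys,xs=np.nonzero(m); print(m.sum(),xs.min(),xs.max(),ys.min(),ys.max())
print(fit([W],[m],lambda p:cup([p[0],p[1],p[2],0]),[.599,-.092,-.08],[.01,.01,.05]))
for yaw in(-.12,-.08,-.04): print(yaw,fit([W],[m],lambda p:cup([p[0],p[1],yaw,0]),[.599,-.092],[.01,.01]))
E
```

```text
[14 80 54] [ 11 167 168] [13 84 58]
4162 293 351 155 241
(array([ 0.59962879, -0.09522726, -0.15188453]), np.float64(0.0379399044576985))
-0.12 (array([ 0.59998228, -0.09449853]), np.float64(0.05522608851325249))
-0.08 (array([ 0.60033455, -0.09339543]), np.float64(0.09629891360676898))
-0.04 (array([ 0.6002638 , -0.09187902]), np.float64(0.14128765393711545))
```

{"api": "play_rows", "payload": {"steps": [[[0, -2.5, 4.3, -0.045, 0, 0, 1], [0, -5, 8.7, -0.09, 0, 0, 1], [0, -5, 8.7, -0.09, 0, 0, 1], [0, -5, 8.7, -0.09, 0, 0, 1]]]}}

```text
time_s: 2.2
ee_pos: [0.4975, -0.0784, 0.1754]
eef_rot: [2.536, -0.002, 1.481]
force: [0.0, -0.7, -0.0]
grip_width: 0.0942
```

```bash
cat > fk.py <<'E'
from h import *
from scipy.optimize import least_squares
def fk(q,k):
    a,h,L1,L2,e,Lt=k; Ry=lambda t:R.from_rotvec([0,t,0]); Rz=lambda t:R.from_rotvec([0,0,t])
    A=Rz(q[0]); p=A.apply([a,0,h]); A=A*Ry(q[1]); p=p+A.apply([0,0,L1]); A=A*Ry(q[2]); p=p+A.apply([e,0,L2]); A=A*Rz(q[3])*Ry(q[4])*Rz(q[5]); return p+A.apply([0,0,Lt]),A
D=[([1.24240226,.300343,1.52140868,0,1.32071381,-.06658762],[.14228722,.53107712,.20502951])]
D.append(([-0.285,-0.143,1.909,0.126,0.866,-1.819],[0.5002,-0.0814,0.2798]))
E
python3 - <<'E'
from fk import *
o=st(); D.append((o["qpos"],o["ee_pos"]))
r=least_squares(lambda k:np.concatenate([(fk(q,k)[0]-p) for q,p in D])*1e3,[0.,.35,.4,.4,0,.3]); print(r.x.round(4),r.fun.round(2)); print(fk(o["qpos"],r.x)[1].as_euler("xyz"),o["eef_rot"])
E
```

```text
t 2.2 q [-0.292, -0.065, 2.125, 0.245, 0.498, -1.953] p [0.4975, -0.0784, 0.1754] F [0.0, -0.7, -0.0] M [0.06, 0.28, -0.03] g 0.0942
[-0.1472  0.2744  0.6301  0.5518  0.1067  0.4504] [ 34.08 -13.46 -19.62  -4.52 -18.9   15.96  -3.79 -15.32   3.66]
[-2.53583744e+00  2.15866775e-03 -1.66051916e+00] [ 2.53583744e+00 -2.15866775e-03  1.48107349e+00]
```

```bash
cat >> fk.py <<'E'
D.append(([-0.292,-0.065,2.125,0.245,0.498,-1.953],[0.4975,-0.0784,0.1754]))
def fk(q,k):
    a,h,L1,L2,e,Lt,d=k; Ry=lambda t:R.from_rotvec([0,t,0]); Rz=lambda t:R.from_rotvec([0,0,t])
    A=Rz(q[0]); p=A.apply([a,d,h]); A=A*Ry(q[1]); p=p+A.apply([0,0,L1]); A=A*Ry(q[2]); p=p+A.apply([e,0,L2]); A=A*Rz(q[3])*Ry(q[4])*Rz(q[5]); return p+A.apply([0,0,Lt]),A*Rz(np.pi)
lo=np.array([-1.2,-.79,.23,-1.04,0,-2.55]);hi=np.array([1.8,2.21,2.52,4.18,3.07,2.55])
E
python3 - <<'E'
from fk import *
for fixed in (None,):
  for w in(0,1):
    f=lambda k:np.concatenate([(fk(q,k)[0]-p)*1e3 for q,p in D]+[[w*k[0]*30,w*k[4]*30]])
    r=least_squares(f,[0.,.35,.4,.4,0,.3,.037]); print(r.x.round(4),r.fun.round(2))
E
```

```text
[-0.0026  0.2218  0.4255  0.4499  0.0411  0.2716  0.0366] [ 0.01 -0.   -0.    0.02  0.07  0.   -0.02 -0.07  0.   -0.    0.  ]
[-0.0024  0.2208  0.425   0.4495  0.0402  0.2711  0.0366] [-0.03 -0.    0.07 -0.08  0.09 -0.02  0.09 -0.12 -0.05 -0.07  1.21]
```

```bash
cat >> fk.py <<'E'
k=np.array([-.0026,.2218,.4255,.4499,.0411,.2716,.0366])
def ik(P,Q,seeds=None):
    best=None
    for s in (seeds if seeds is not None else [[np.arctan2(P[1],P[0]),.3,1.9,q4,.8,q6] for q4 in(0.,3.1) for q6 in(-1.6,0,1.6)]):
        def f(q):
            p,A=fk(q,k); return np.r_[(p-P)*10,(Q.inv()*A).as_rotvec()]
        r=least_squares(f,np.clip(s,lo+.01,hi-.01),bounds=(lo,hi))
        if np.abs(r.fun).max()<2e-3:
            mar=np.minimum(r.x-lo,hi-r.x).min()
            if best is None or mar>best[0]: best=(mar,r.x)
    return best
YAW=-.14
M=np.array([.5997,-.0950,.08]); a28=np.radians(28); AX=np.array([np.cos(a28)*np.cos(YAW),np.cos(a28)*np.sin(YAW),-np.sin(a28)])
def grasp(eps,flip=0,s=.025,back=0.,up=0.):
    Q=Rt(YAW+np.pi/2,eps); 
    if flip: Q=Q*R.from_rotvec([0,0,np.pi])
    return M+AX*(s-.055)+(.019-back)*Q.apply([0,0,1])+[0,0,up],Q
def place(xy,zr,eps,psi,flip=0,s=.025):  # cup vertical, rim at height zr, heading psi of the cup's former x
    Q=R.from_rotvec([0,0,psi-YAW])*Rt(YAW+np.pi/2,eps+62)
    if flip: Q=Q*R.from_rotvec([0,0,np.pi])
    return np.array([xy[0],xy[1],zr+.110-s])+.019*Q.apply([0,0,1]),Q
ST=(.4605,.311);PG=(.614,.138)
E
python3 - <<'E'
from fk import *
for eps in(40,50,60,70,80):
  for fl in(0,1):
    g=ik(*grasp(eps,fl)); print(eps,fl,"G",None if g is None else (g[0].round(2),g[1].round(2).tolist()))
    if g is None: continue
    for n,xy,zs in(("ST",ST,(.05,.13)),("PG",PG,(.014,.11))):
        out=[]
        for psi in(-1.6,-.8,-.14,.3,.8,1.4):
            m=[ik(*place(xy,z,eps,psi,fl)) for z in zs]; out.append((psi,None if None in m else min(x[0] for x in m).round(2)))
        print("  ",n,out)
E
```

```text
40 0 G (np.float64(0.19), [-0.26, 0.31, 2.13, 2.64, 0.19, 1.99])
   ST [(-1.6, np.float64(0.83)), (-0.8, np.float64(0.95)), (-0.14, np.float64(1.03)), (0.3, np.float64(1.07)), (0.8, np.float64(0.74)), (1.4, np.float64(0.2))]
   PG [(-1.6, np.float64(1.08)), (-0.8, np.float64(0.99)), (-0.14, np.float64(0.92)), (0.3, np.float64(0.85)), (0.8, np.float64(0.4)), (1.4, None)]
40 1 G (np.float64(0.19), [-0.26, 0.31, 2.13, 2.64, 0.19, -1.15])
   ST [(-1.6, None), (-0.8, None), (-0.14, np.float64(0.38)), (0.3, np.float64(0.78)), (0.8, np.float64(0.99)), (1.4, np.float64(0.88))]
   PG [(-1.6, None), (-0.8, np.float64(0.11)), (-0.14, np.float64(0.7)), (0.3, np.float64(0.9)), (0.8, np.float64(0.92)), (1.4, np.float64(0.84))]
50 0 G (np.float64(0.13), [-0.25, 0.29, 2.04, 0.58, 0.13, -2.23])
   ST [(-1.6, np.float64(0.76)), (-0.8, np.float64(0.97)), (-0.14, np.float64(1.08)), (0.3, np.float64(1.02)), (0.8, np.float64(0.75)), (1.4, np.float64(0.25))]
   PG [(-1.6, np.float64(1.05)), (-0.8, np.float64(0.91)), (-0.14, np.float64(0.77)), (0.3, np.float64(0.75)), (0.8, np.float64(0.42)), (1.4, None)]
5
[... 1868 characters left out ...]
0.02, 0.86, -1.67])
   ST [(-1.6, np.float64(0.61)), (-0.8, np.float64(1.06)), (-0.14, np.float64(0.84)), (0.3, np.float64(0.7)), (0.8, np.float64(0.69)), (1.4, np.float64(0.27))]
   PG [(-1.6, np.float64(1.02)), (-0.8, np.float64(0.7)), (-0.14, np.float64(0.34)), (0.3, np.float64(0.27)), (0.8, np.float64(0.34)), (1.4, np.float64(0.01))]
80 1 G (np.float64(0.83), [-0.23, 0.42, 1.69, 0.02, 0.86, 1.47])
   ST [(-1.6, None), (-0.8, np.float64(0.07)), (-0.14, np.float64(0.42)), (0.3, np.float64(0.7)), (0.8, np.float64(0.69)), (1.4, np.float64(0.48))]
   PG [(-1.6, None), (-0.8, np.float64(0.17)), (-0.14, np.float64(0.34)), (0.3, np.float64(0.27)), (0.8, np.float64(0.44)), (1.4, np.float64(0.3))]
```

```bash
python3 - <<'E'
from fk import *
P,Q=grasp(60,0,.02,back=.07); print(P); move(P,Q)
E
```

```text
[ 0.54384868 -0.08712933  0.1405988 ]
ROW [-0.47, 1.87, 5.53] [0.082, -0.029, 0.041]  need rows 1.4
```

{"api": "play_rows", "payload": {"steps": [[[-0.2, 1, 2.8, 0.04, -0.015, 0.02, 1], [-0.5, 1.9, 5.5, 0.082, -0.029, 0.041, 1], [-0.5, 1.9, 5.5, 0.082, -0.029, 0.041, 1], [-0.5, 1.9, 5.5, 0.082, -0.029, 0.041, 1]]]}}

```text
time_s: 2.53
ee_pos: [0.5447, -0.0865, 0.1414]
eef_rot: [2.619, 0.0, 1.433]
force: [-0.7, -0.0, -0.1]
grip_width: 0.0944
```

```bash
python3 - <<'E'
from fk import *
from fit import *
st()
W=ctrl.camera("wrist"); v=W["frame"].copy()
h=cv2.cvtColor(v,40)
for yaw in(-.15,):
    P=proj(W,cup([.5997,-.095,yaw,0])); cv2.polylines(v,[P[:40].astype(int)],1,(0,255,0),1); cv2.polylines(v,[P[40:].astype(int)],1,(0,255,0),1)
cv2.imwrite("pics/w2.png",v); pickle.dump(W,open("w2.pkl","wb"))
P,Q=grasp(60,0,.02); print(P); move(P,Q)
E
```

```text
t 2.53 q [-0.252, 0.125, 1.989, 0.115, 0.51, -1.77] p [0.5447, -0.0865, 0.1414] F [-0.7, -0.0, -0.1] M [0.03, 0.2, 0.02] g 0.0944
[ 0.57850624 -0.09201334  0.07997702]
ROW [-0.06, -0.12, 7.12] [0.001, -0.001, 0.002]  need rows 1.7
```

View pics/w2.png

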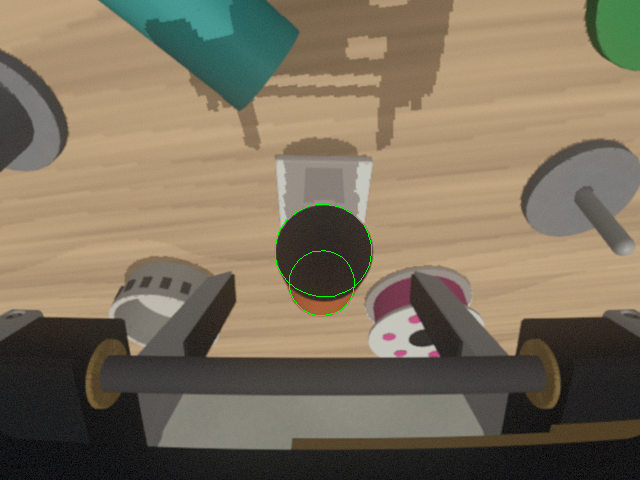

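The predicted cup outline (closed end at (323,251)) fits the image to about a pixel, and the cup lies midway between the fingers. I'll descend and close.

{"api": "play_rows", "payload": {"steps": [[[0, 0, 2.5, 0, 0, 0, 1], [0, -0.1, 5, 0, 0, 0, 1], [-0.1, -0.1, 6.6, 0, 0, 0, 1], [-0.1, -0.1, 7.1, 0, 0, 0, 1], [-0.1, -0.1, 7.1, 0, 0, 0, 1]]]}}

```text
time_s: 3.0
ee_pos: [0.5784, -0.0921, 0.081]
eef_rot: [2.616, 0.0, 1.433]
force: [-0.1, -0.2, 0.6]
grip_width: 0.0944
```

{"api": "play_rows", "payload": {"steps": [[[0, 0, 0, 0, 0, 0, 0.55], [0, 0, 0, 0, 0, 0, 0.55], [0, 0, 0, 0, 0, 0, 0.5], [0, 0, 0, 0, 0, 0, 0.5], [0, 0, 0, 0, 0, 0, 0.5], [0, 0, 0, 0, 0, 0, 0.5], [0, 0, 0, 0, 0, 0, 0.5], [0, 0, 0, 0, 0, 0, 0.5]]], "force": 35}}

```text
time_s: 3.67
ee_pos: [0.5785, -0.0915, 0.0816]
eef_rot: [2.616, -0.0, 1.434]
force: [-5.2, 8.0, 8.6]
grip_width: 0.0602
```

```bash
python3 - <<'E'
from fk import *
o=st();P,Q=grasp(60,0,.02); print(P, o["eef_rot"]); move(P,Q)
move(o["ee_pos"]+np.array([-.01,0,.10]),R.from_euler("xyz",o["eef_rot"]))
E
```

```text
t 3.67 q [-0.244, 0.297, 1.947, 0.146, 0.378, -1.8] p [0.5785, -0.0915, 0.0816] F [-5.2, 8.0, 8.6] M [1.2, 0.29, 0.61] g 0.0602
[ 0.57850624 -0.09201334  0.07997702] [ 2.61608926e+00 -1.68655921e-04  1.43370594e+00]
ROW [-0.05, -0.07, 0.14] [0.002, -0.002, 0.002]  need rows 0.0
ROW [-0.13, 4.16, -9.15] [0.0, 0.0, 0.0]  need rows 2.4
```

{"api": "play_rows", "payload": {"steps": [[[0, 0.4, -0.9, 0, 0, 0, 0.5], [0, 1.2, -2.4, 0, 0, 0, 0.5], [-0.1, 2.2, -4.6, 0, 0, 0, 0.5], [-0.1, 3.2, -7, 0, 0, 0, 0.5], [-0.1, 4.2, -9.2, 0, 0, 0, 0.5], [-0.1, 4.2, -9.2, 0, 0, 0, 0.5], [-0.1, 4.2, -9.2, 0, 0, 0, 0.5]]]}}

```text
time_s: 4.25
ee_pos: [0.5688, -0.0913, 0.1837]
eef_rot: [2.614, 0.0, 1.434]
force: [0.4, -0.6, -2.2]
grip_width: 0.0603
```

```bash
python3 - <<'E'
from fk import *
from fit import *
o=st()
T=ctrl.camera("top");S=ctrl.camera("side")
cv2.imwrite("pics/l.png",np.hstack([T["frame"][140:340,220:470],S["frame"][150:350,230:480]]))
# turn to mouth-down at mid height on the way to the station
P,Q=place(ST,.18,60,-.14,s=.02); print(P,ik(P,Q)); move(P,Q)
E
```

```text
t 4.25 q [-0.249, 0.116, 1.888, 0.097, 0.614, -1.747] p [0.5688, -0.0913, 0.1837] F [0.4, -0.6, -2.2] M [0.15, 0.39, -0.05] g 0.0603
[0.45053004 0.31240499 0.25388709] (np.float64(0.9241203853779447), array([ 0.40257804,  0.54968622,  1.15412039,  0.29491519,  1.91488318,
       -0.99601481]))
ROW [38.36, -11.24, -14.86] [1.083, -0.0, 0.003]  need rows 10.2
```

View pics/l.png

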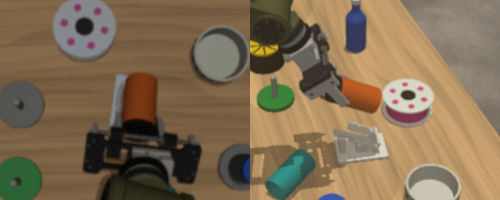

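The cup is out of the cradle and held at its closed end; the cradle and bystanders are unmoved. I'll lift more, then turn it mouth-down on the way to above the station.

{"api": "play_rows", "payload": {"steps": [[[0, 1.7, -3.6, 0, 0, 0, 0.5], [0, 3.4, -7.2, 0.05, 0, 0, 0.5], [3, 3.4, -7.4, 0.15, 0, 0, 0.5], [6, 3, -8, 0.27, 0, 0, 0.5], [9.5, 2, -9, 0.39, 0, 0, 0.5], [13, 0, -10, 0.51, 0, 0, 0.5], [17, -2, -11, 0.63, 0, 0, 0.5], [21, -4, -12, 0.75, 0, 0, 0.5], [25, -6, -13, 0.87, 0, 0, 0.5], [29, -8, -14, 0.98, 0, 0, 0.5], [33, -9.5, -14.9, 1.083, 0, 0.003, 0.5], [36.5, -10.7, -14.9, 1.083, 0, 0.003, 0.5], [38.4, -11.2, -14.9, 1.083, 0, 0.003, 0.5], [38.4, -11.2, -14.9, 1.083, 0, 0.003, 0.5], [38.4, -11.2, -14.9, 1.083, 0, 0.003, 0.5], [38.4, -11.2, -14.9, 1.083, 0, 0.003, 0.5]]]}}

```text
time_s: 5.68
ee_pos: [0.4507, 0.3123, 0.2534]
eef_rot: [-2.582, 0.001, 1.431]
force: [-0.3, -0.6, -1.9]
grip_width: 0.0606
```

```bash
python3 - <<'E'
from fk import *
from fit import *
o=st();print(o["eef_rot"])
for n in("top","side","wrist"):
    c=ctrl.camera(n); pickle.dump(c,open(n+"3.pkl","wb"))
    if n=="side": A=c["frame"][60:300,130:450]
    if n=="top": C=c["frame"][220:400,60:300]
    if n=="wrist": B=c["frame"]
cv2.imwrite("pics/p.png",np.hstack([cv2.resize(A,(400,300)),cv2.resize(C,(400,300))]))
cv2.imwrite("pics/pw.png",B)
P,Q=place(ST,.18,60,-.14,s=.02); move(P,Q)
E
```

```text
t 5.68 q [0.403, 0.551, 1.153, 0.295, 1.917, -0.995] p [0.4507, 0.3123, 0.2534] F [-0.3, -0.6, -1.9] M [-0.06, -0.32, 0.03] g 0.0606
[-2.58150699e+00  8.60969907e-04  1.43075724e+00]
ROW [0.05, -0.04, 0.08] [-0.0, -0.001, -0.001]  need rows 0.0
```

View pics/p.png

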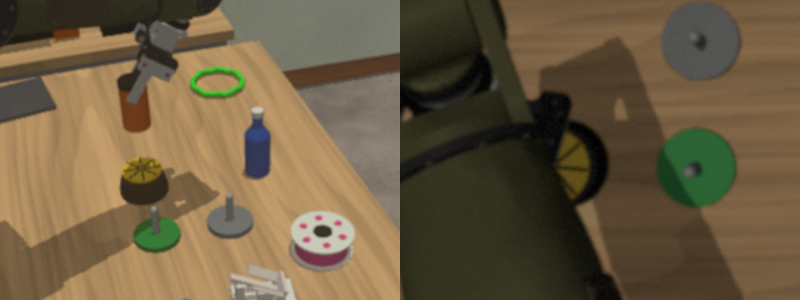

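View pics/pw.png

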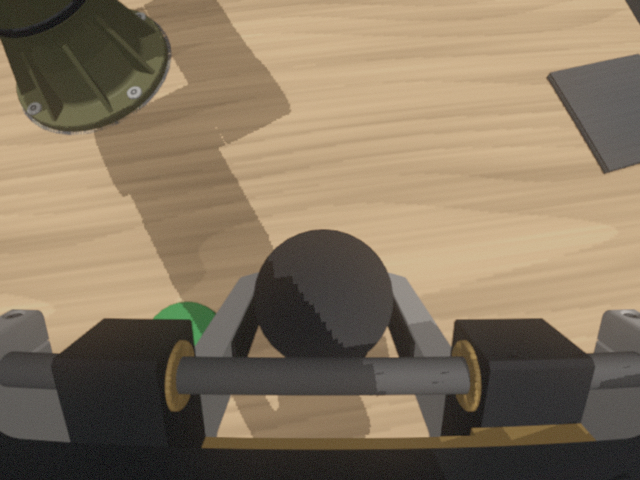

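Side view: the cup hangs mouth-down above the station, upright. Wrist view: black closed end centred at about (324,297) between the fingers. Now I'll measure the cup in the hand and its bias against the pad.

```bash
cat > hand.py <<'E'
from fk import *
from fit import *
def handcup(p,o,b):  # s, tilt about tool x, shift(dx,dy world) ; band b
    Q=R.from_euler("xyz",o["eef_rot"]); G=o["ee_pos"]-.019*Q.apply([0,0,1])
    ax=(Q*R.from_rotvec([np.radians(-32)+p[1],0,0])).apply([0,0,1])
    return G,ax
E
python3 - <<'E'
from hand import *
o=ctrl.get_obs(); S=pickle.load(open("side3.pkl","rb"));W=pickle.load(open("wrist3.pkl","rb"))
G,ax=handcup([.02,0],o,0); print("ax",ax.round(3))
h=cv2.cvtColor(W["frame"],40)
m=((h[...,2]<80)).astype(np.uint8); m[366:]=0;m[:225]=0;m[:,:255]=0;m[:,395:]=0
# ellipse upper arc only (below, the shaft & fingers interfere): edge points by first dark pixel from above per column
print(h[300,320],h[240,300],h[220,320],h[330,350])
pts=[]
for u in range(268,382,4):
    col=h[215:300,u,2].astype(float); g=np.diff(cv2.GaussianBlur(col[:,None],(1,5),0)[:,0]); i=g.argmin(); pts.append((u,215+i+.5))
pts=np.array(pts)
def res(p):
    G,ax=handcup([p[0],p[1]],o,0); C=G-ax*p[0]; P=proj(W,circ(C,.03,ax,120))
    return [np.abs(np.hypot(*(P-q).T)).min()*np.sign(np.hypot(*(q-P.mean(0)))-np.hypot(*(P-q).T[:, :0].sum(1)+0)) if 0 else np.hypot(*(P-q).T).min() for q in pts]
for t in (-.06,-.03,0,.03,.06):
    r=least_squares(lambda s:res([s[0],t]),[.02]); print("tilt",t,"s",r.x.round(4),"rms px",np.sqrt(np.mean(r.fun**2)).round(2))
hs=cv2.cvtColor(S["frame"],40); om=blob(((hs[...,0]<12)&(hs[...,1]>170)&(hs[...,2]>50)).astype(np.uint8),(238,150)); ys,xs=np.nonzero(om); print(om.sum(),xs.min(),xs.max(),ys.min(),ys.max())
# side: rim part: fit x,y shift + length visible with axis vertical
def gen(p):
    ax=np.array([p[3],p[4],-1.]);ax/=np.linalg.norm(ax); C=G+ax*(.09)+[p[0],p[1],0]; return np.vstack([circ(C,.03,ax),circ(C-ax*p[2],.03,ax)])
print("side",fit([S],[om],gen,[0,0,.07,0,0],[.005,.005,.01,.03,.03]))
print("side no tilt",fit([S],[om],lambda p:gen([*p,0,0]),[0,0,.07],[.005,.005,.01]))
E
```

```text
ax [-0.  0. -1.]
[ 8 15 67] [15 54 76] [ 17  80 197] [13 25 70]
tilt -0.06 s [0.02] rms px 1.1
tilt -0.03 s [0.0215] rms px 1.15
tilt 0 s [0.023] rms px 1.17
tilt 0.03 s [0.025] rms px 1.25
tilt 0.06 s [0.0274] rms px 1.29
10 236 239 151 153
side (array([ 9.28881170e-03,  1.41794603e-02, -4.87776608e-05,  4.88728624e-02,
        3.70789673e-02]), np.float64(22.254117647058823))
side no tilt (array([1.03165253e-02, 2.04834691e-02, 3.26176011e-05]), np.float64(20.654117647058822))
```

```bash
python3 - <<'E'
from hand import *
o=ctrl.get_obs(); S=pickle.load(open("side3.pkl","rb")); G,ax=handcup([.02,0],o,0)
hs=cv2.cvtColor(S["frame"],40); print([hs[y,x].tolist() for x,y in((238,152),(230,150),(245,160),(235,158),(262,150),(215,150))])
m=((hs[...,0]<13)&(hs[...,1]>150)&(hs[...,2]>25)); m[:110]=0; m[175:]=0; m[:,:215]=0; m[:,262:]=0
om=blob(cv2.morphologyEx(m.astype(np.uint8),3,np.ones((3,3))),(238,152)); ys,xs=np.nonzero(om); print(om.sum(),xs.min(),xs.max(),ys.min(),ys.max())
# use only lower part (rim silhouette): rows >=135
k0=138
def gen(p):
    ax=np.array([p[2],p[3],-1.]);ax/=np.linalg.norm(ax); C=G+ax*.089+[p[0],p[1],0]; return np.vstack([circ(C,.03,ax),circ(C-ax*.1,.03,ax)])
om[:k0]=0
def f(p): hm=hullmask(S,gen(p)); hm[:k0]=0; return np.abs(hm-om).sum()/om.sum()
def nm(g,x0,st): 
    r=minimize(lambda p:f(g(p)),x0,method="Nelder-Mead",options=dict(initial_simplex=np.vstack([x0]+[np.array(x0)+np.eye(len(x0))[i]*st[i] for i in range(len(x0))]),xatol=1e-4,fatol=1e-4)); return r.x.round(4),round(r.fun,3)
print("no tilt",nm(lambda p:[*p,0,0],[0,0],[.005,.005])); print("tilt x",nm(lambda p:[*p,0],[0,0,0],[.005,.005,.03])); print("tilt xy",nm(lambda p:p,[0,0,0,0],[.005,.005,.03,.03]))
v=S["frame"].copy(); cv2.drawContours(v,cv2.findContours(om,0,1)[0],-1,(255,255,0),1)
E
```

```text
[[13, 199, 109], [11, 196, 104], [12, 205, 102], [12, 194, 108], [17, 114, 174], [17, 117, 179]]
719 226 249 131 164
no tilt (array([-0.0006,  0.0059]), np.float64(0.065))
tilt x (array([-0.0004,  0.0057, -0.0036]), np.float64(0.064))
tilt xy (array([-0.0012,  0.005 ,  0.007 ,  0.0118]), np.float64(0.064))
```

```bash
python3 - <<'E'
from hand import *
o=ctrl.get_obs(); W=pickle.load(open("wrist3.pkl","rb")); Q=R.from_euler("xyz",o["eef_rot"])
for name,X in(("ST",[.459,.311,.062]),("PG",[.614,.138,.014])):
    for v in(130,180):
        r=least_squares(lambda d:(proj(W,np.array(X)-[d[0],d[1],0])[0]-[320,v]),[.1,0]); P=o["ee_pos"]+[*r.x,0]; b=ik(P,Q); print(name,v,r.x.round(3),P.round(3),None if b is None else b[0]); move(P,Q)
E
```

```text
ST 130 [ 0.239 -0.03 ] [0.69  0.282 0.254] None
ROW [0.42, 20.43, -12.77] [0.0, 0.0, 0.0]  need rows 5.8
ST 180 [ 0.17 -0.02] [0.621 0.292 0.254] 0.143365513942702
ROW [0.41, 14.51, -9.07] [0.0, 0.0, 0.0]  need rows 4.1
PG 130 [ 0.427 -0.207] [0.878 0.105 0.254] None
ROW [-14.47, 38.34, -23.97] [0.0, 0.0, 0.0]  need rows 11.4
PG 180 [ 0.349 -0.196] [0.801 0.116 0.254] None
ROW [-14.48, 31.68, -19.81] [0.0, 0.0, 0.0]  need rows 9.6
```

```bash
python3 - <<'E'
from hand import *
o=ctrl.get_obs(); W=pickle.load(open("wrist3.pkl","rb")); Q0=R.from_euler("xyz",o["eef_rot"])
T0=np.eye(4);T0[:3,:3]=Q0.as_matrix();T0[:3,3]=o["ee_pos"]; C=np.linalg.inv(T0)@np.linalg.inv(W["world_to_cam"])
Q=Rt(1.43,90)
for name,X in(("ST",[.459,.311,.062]),("PG",[.614,.138,.014])):
    def pose(d):
        T=np.eye(4);T[:3,:3]=Q.as_matrix();T[:3,3]=[d[0],d[1],.25]; return dict(W,world_to_cam=np.linalg.inv(T@C))
    r=least_squares(lambda d:proj(pose(d),X)[0]-[330,125],np.array(X[:2])+[.09,0]); P=np.array([*r.x,.25]); b=ik(P,Q); print(name,P.round(3),None if b is None else b[0].round(2)); move(P,Q)
E
```

```text
ST [0.553 0.291 0.25 ] 1.0
ROW [-0.63, 9.0, -5.12] [-0.559, -0.0, -0.001]  need rows 4.5
PG [0.71  0.117 0.25 ] 0.62
ROW [-15.66, 24.33, -14.7] [-0.559, -0.0, -0.001]  need rows 7.8
```

{"api": "play_rows", "payload": {"steps": [[[-0.1, 1.8, -1, -0.1, 0, 0, 0.5], [-0.3, 4, -2.2, -0.22, 0, 0, 0.5], [-0.4, 6, -3.4, -0.34, 0, 0, 0.5], [-0.5, 8, -4.6, -0.46, 0, 0, 0.5], [-0.6, 9, -5.1, -0.559, 0, 0, 0.5], [-0.6, 9, -5.1, -0.559, 0, 0, 0.5], [-0.6, 9, -5.1, -0.559, 0, 0, 0.5], [-0.6, 9, -5.1, -0.559, 0, 0, 0.5]]]}}

```text
time_s: 6.5
ee_pos: [0.5522, 0.2909, 0.2499]
eef_rot: [-3.138, 0.0, 1.428]
force: [0.6, 0.7, -0.4]
grip_width: 0.0603
```

```bash
python3 - <<'E'
from hand import *
st(); W=ctrl.camera("wrist"); pickle.dump(W,open("wst.pkl","wb")); h=cv2.cvtColor(W["frame"],40)
print(proj(W,[[.459,.311,.062]]), [h[y,x].tolist() for x,y in((330,105),(310,130),(350,150))])
y=((h[...,0]>18)&(h[...,0]<40)&(h[...,1]>150)&(h[...,2]>50)).astype(np.uint8); y[:, :200]=0;y[:,460:]=0;y[226:]=0
y=cv2.morphologyEx(cv2.morphologyEx(y,2,np.ones((3,3))),3,np.ones((13,13)))
m=blob(y,(330,125)); ys,xs=np.nonzero(m); print(m.sum(),xs.min(),xs.max(),ys.min(),ys.max())
print(fit([W],[m],lambda p:circ(np.array([p[0],p[1],.062]),.045),[.459,.311],[.01,.01]))
v=W["frame"].copy(); cv2.drawContours(v,cv2.findContours(m,0,1)[0],-1,(255,255,0),1); cv2.imwrite("pics/wst.png",v)
E
```

```text
t 6.5 q [0.425, 0.444, 1.223, 0.002, 1.477, -1.003] p [0.5522, 0.2909, 0.2499] F [0.6, 0.7, -0.4] M [0.02, 0.03, 0.05] g 0.0603
[[330.22344899 125.80483663]] [[25, 84, 115], [29, 119, 215], [23, 143, 175]]Traceback (most recent call last):
  File "<stdin>", line 6, in <module>
  File "fit.py", line 15, in blob
    d=np.hypot(*(ce[1:]-seed).T)+1e3*(s[1:,4]<60); m=(l==1+d.argmin()).astype(np.uint8)
                                                           ~~~~~~~~^^
ValueError: attempt to get argmin of an empty sequence
```

```bash
python3 - <<'E'
from hand import *
W=pickle.load(open("wst.pkl","rb")); v=W["frame"].copy()
P=proj(W,circ(np.array([.459,.311,.062]),.045)); cv2.polylines(v,[P.astype(int)],1,(0,255,0),1)
cv2.imwrite("pics/wst.png",v)
E
```

```text
(no output)
```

View pics/wst.png

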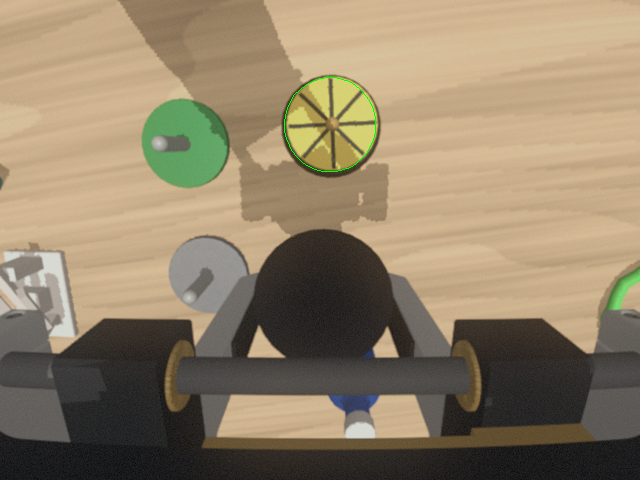

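The pad is centred at about (331,125), and the predicted circle sits within 1–2 px (about 1 mm/px). The free peg is at (209,274).

```bash
python3 - <<'E'
from hand import *
W=pickle.load(open("wst.pkl","rb")); h=cv2.cvtColor(W["frame"],40); b,g,r=[W["frame"][...,i].astype(float) for i in range(3)]
d=np.hypot(*np.mgrid[-125:355,-331:309])
y=((h[...,0]>=21)&(h[...,0]<40)&(h[...,1]>105)&(d<58)).astype(np.uint8)
y=cv2.morphologyEx(cv2.morphologyEx(y,3,np.ones((7,7))),2,np.ones((9,9)))
m=blob(y,(330,125)); ys,xs=np.nonzero(m); print(m.sum(),xs.min(),xs.max(),ys.min(),ys.max())
p,f=fit([W],[m],lambda p:circ(np.array([p[0],p[1],.062]),.045),[.459,.311],[.01,.01]); print("pad",p,f)
print("nozzle tip",onz(W,[(332,124)],.0745))
gm=((h[...,1]<45)&(h[...,2]>60)); gm[:225]=0;gm[:,:160]=0;gm[320:]=0;gm[:,246:]=0
ys,xs=np.nonzero(blob(gm.astype(np.uint8),(209,274))); print("peg px",xs.min(),xs.max(),ys.min(),ys.max())
for q in([.614,.138],): P=proj(W,circ(np.array([*q,.014]),.05)); print(P.min(0),P.max(0))
print("peg post base approx",onz(W,[(209,273)],.012))
Q=Rt(1.43,90); move([.71,.117,.25],Q)
E
```

```text
7662 284 378 76 175
pad [0.45705394 0.3117403 ] 0.10977781872341734
nozzle tip [[0.4583382  0.31255272 0.0745    ]]
peg px 169 245 236 319
[169.06209328 239.84080885] [248.57342376 315.55893126]
peg post base approx [[0.60722127 0.13935596 0.012     ]]
ROW [-14.98, 18.07, -0.08] [-0.003, 0.0, -0.002]  need rows 5.6
```

```bash
sed -i 's/^ST=.*/ST=(.4588,.3118);PG=(.613,.138)/' fk.py; python3 - <<'E'
from hand import *
P,Q=place(ST,.13,60,-.14,s=.021); print(P); move(P,Q); print(P)
E
```

```text
[0.44883004 0.31320499 0.20288709]
ROW [0.74, -10.55, 4.71] [0.556, -0.0, -0.002]  need rows 4.4
[0.44883004 0.31320499 0.20288709]
```

{"api": "play_rows", "payload": {"steps": [[[0.2, -2.5, -0.6, 0.11, 0, 0, 0.5], [0.3, -4.5, -0.6, 0.23, 0, 0, 0.5], [0.4, -6.5, -0.6, 0.35, 0, 0, 0.5], [0.6, -8.5, -0.6, 0.46, 0, 0, 0.5], [0.7, -10, -0.3, 0.556, 0, 0, 0.5], [0.7, -10.5, 1, 0.556, 0, 0, 0.5], [0.7, -10.5, 3, 0.556, 0, 0, 0.5], [0.7, -10.5, 4.7, 0.556, 0, 0, 0.5], [0.7, -10.5, 4.7, 0.556, 0, 0, 0.5], [0.7, -10.5, 4.7, 0.556, 0, 0, 0.5]]]}}

```text
time_s: 7.38
ee_pos: [0.4493, 0.3126, 0.2028]
eef_rot: [-2.58, 0.001, 1.428]
force: [0.2, 0.3, -0.7]
grip_width: 0.0605
```

```bash
python3 - <<'E'
from hand import *
o=st(); P,Q=place(ST,.13,60,-.14,s=.021); move(P,Q)
P,Q=place(ST,.066,60,-.14,s=.021); move(P,Q)
S=ctrl.camera("side"); G,ax=handcup([.02,0],o,0); print(G,ax); hs=cv2.cvtColor(S["frame"],40)
# rim & pad in one side picture: fit both
m=((hs[...,0]<13)&(hs[...,1]>150)&(hs[...,2]>25)); c=proj(S,G+ax*.06)[0]; print(c)
yy,xx=np.mgrid[:480,:640]; m&=(abs(xx-c[0])<30)&(abs(yy-c[1])<45)
om=blob(cv2.morphologyEx(m.astype(np.uint8),3,np.ones((3,3))),c); ys,xs=np.nonzero(om);print(om.sum(),xs.min(),xs.max(),ys.min(),ys.max())
k0=int(ys.max()-24); om[:k0]=0
def f(p):
    C=G+ax*.089+[p[0],0,p[1]]; hm=hullmask(S,np.vstack([circ(C,.03),circ(C+[0,0,.1],.03)])); hm[:k0]=0; return np.abs(hm-om).sum()/om.sum()
r=minimize(f,[0,0],method="Nelder-Mead",options=dict(initial_simplex=[[0,0],[.005,0],[0,.005]])); print("cup in side: dx,dz",r.x.round(4),r.fun)
cv2.imwrite("pics/s5.png",cv2.resize(S["frame"][int(c[1])-70:int(c[1])+110,int(c[0])-110:int(c[0])+110],None,fx=3.3,fy=3.3,interpolation=cv2.INTER_CUBIC))
E
```

```text
t 7.38 q [0.403, 0.582, 1.222, 0.289, 1.82, -1.023] p [0.4493, 0.3126, 0.2028] F [0.2, 0.3, -0.7] M [-0.03, -0.35, 0.01] g 0.0605
ROW [0.05, -0.05, 0.02] [-0.003, -0.001, -0.003]  need rows 0.0
ROW [0.06, 3.36, 5.44] [-0.003, -0.001, -0.003]  need rows 1.5
[0.45928118 0.31117781 0.21890768] [-3.11056128e-03 -3.76217103e-04 -9.99995091e-01]
[239.82763532 166.04479572]
650 227 250 149 180
cup in side: dx,dz [-0.0015  0.0041] 0.08951779518964645
```

View pics/s5.png

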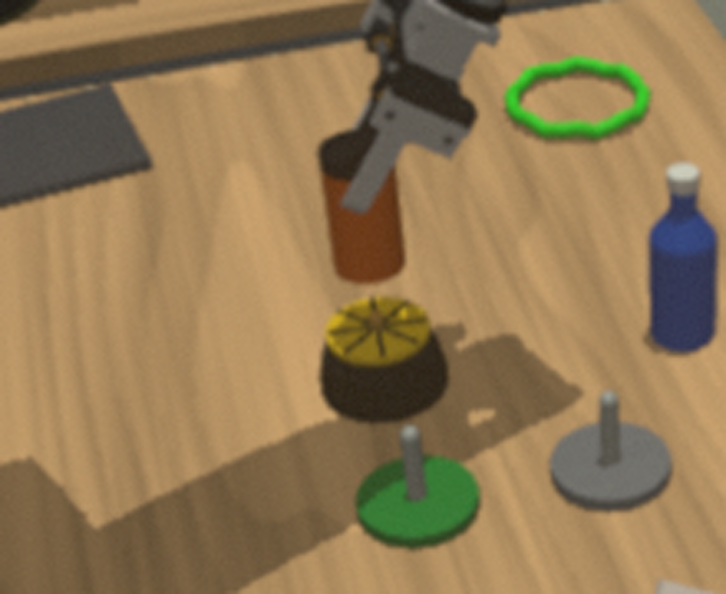

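Side view: the cup stands upright over the yellow pad, with the rim at about (366,270) and the pad at (378,325) in the crop, as expected for a point 6 cm above it. I'll descend.

{"api": "play_rows", "payload": {"steps": [[[0, 0.8, 1.3, -0.003, 0, -0.003, 0.5], [0, 1.7, 2.7, -0.003, 0, -0.003, 0.5], [0.1, 2.5, 4.1, -0.003, 0, -0.003, 0.5], [0.1, 3.1, 4.9, -0.003, 0, -0.003, 0.5], [0.1, 3.3, 5.3, -0.003, 0, -0.003, 0.5], [0.1, 3.3, 5.3, -0.003, 0, -0.003, 0.5]]], "force": 40}}

```text
time_s: 7.93
ee_pos: [0.4496, 0.3138, 0.1413]
eef_rot: [-2.584, -0.002, 1.431]
force: [0.3, -0.0, -1.0]
grip_width: 0.0602
```

{"api": "play_rows", "payload": {"steps": [[[0, 0.1, 0.2, 0, 0, 0, 0.5], [0, 0.2, 0.35, 0, 0, 0, 0.5], [0, 0.32, 0.51, 0, 0, 0, 0.5], [0, 0.42, 0.68, 0, 0, 0, 0.5], [0, 0.42, 0.68, 0, 0, 0, 0.5]]]}}

```text
time_s: 8.35
ee_pos: [0.4498, 0.3139, 0.1338]
eef_rot: [-2.585, -0.002, 1.431]
force: [1.4, -0.8, 4.5]
grip_width: 0.0601
```

```bash
python3 - <<'E'
from hand import *
o=st(); P,Q=place(ST,.056,60,-.14,s=.021); move(P,Q); G,ax=handcup([0,0],o,0); print(G)
E
```

```text
t 8.35 q [0.405, 0.645, 1.288, 0.281, 1.692, -1.061] p [0.4498, 0.3139, 0.1338] F [1.4, -0.8, 4.5] M [0.12, 0.08, -0.06] g 0.0601
ROW [-0.08, 0.18, 0.46] [0.002, -0.002, 0.001]  need rows 0.1
[0.45973666 0.31246866 0.14990406]
```

Contact: about 5.7 N with the rim at 62 mm, consistent with s ≈ 21 mm. Pressing on.

{"api": "play_rows", "payload": {"steps": [[[0, 0.13, 0.21, 0, 0, 0, 0.5], [0, 0.26, 0.42, 0, 0, 0, 0.5], [0, 0.37, 0.59, 0, 0, 0, 0.5], [0, 0.45, 0.72, 0, 0, 0, 0.5], [0, 0.5, 0.8, 0, 0, 0, 0.5], [0, 0.53, 0.85, 0, 0, 0, 0.5]]]}}

```text
time_s: 8.85
ee_pos: [0.45, 0.3139, 0.1249]
eef_rot: [-2.585, -0.003, 1.431]
force: [-0.0, -3.5, 14.8]
grip_width: 0.06
```

```bash
python3 - <<'E'
from hand import *
o=st();print(handcup([0,0],o,0))
E
```

```text
t 8.85 q [0.405, 0.655, 1.294, 0.281, 1.676, -1.066] p [0.45, 0.3139, 0.1249] F [-0.0, -3.5, 14.8] M [-0.3, 1.18, 0.31] g 0.06
(array([0.45995713, 0.3124544 , 0.14099715]), array([ 0.00276213,  0.00261606, -0.99999276]))
```

{"api": "play_rows", "payload": {"steps": [[[0, 0.06, 0.1, 0, 0, 0, 0.5], [0, 0.12, 0.2, 0, 0, 0, 0.5], [0, 0.12, 0.2, 0, 0, 0, 0.5], [0, 0.12, 0.2, 0, 0, 0, 0.5]]]}}

```text
time_s: 9.18
ee_pos: [0.4502, 0.3138, 0.1248]
eef_rot: [-2.586, -0.004, 1.431]
force: [-1.8, -4.7, 19.4]
grip_width: 0.0602
```

```bash
python3 - <<'E'
from hand import *
o=st();print(handcup([0,0],o,0)[0])
S=ctrl.camera("side");cv2.imwrite("pics/press.png",cv2.resize(S["frame"][120:250,180:300],None,fx=4.5,fy=4.5,interpolation=cv2.INTER_CUBIC))
E
```

```text
t 9.18 q [0.405, 0.654, 1.294, 0.281, 1.675, -1.067] p [0.4502, 0.3138, 0.1248] F [-1.8, -4.7, 19.4] M [-0.48, 1.95, 0.47] g 0.0602
[0.46016143 0.31237494 0.14090704]
```

View pics/press.png

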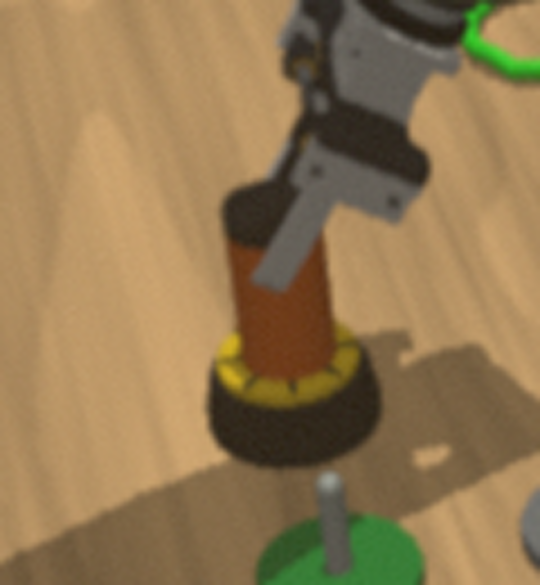

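The hand no longer moves down while the force rises to about 20 N, so the pad is on its stop. The picture shows the yellow ring even on both sides (about 23 and 26 px). Holding for just over a second, still pushing.

{"api": "play_rows", "payload": {"steps": [[[0, 0.11, 0.18, 0, 0, 0, 0.5], [0, 0.11, 0.18, 0, 0, 0, 0.5], [0, 0.11, 0.18, 0, 0, 0, 0.5], [0, 0.11, 0.18, 0, 0, 0, 0.5], [0, 0.11, 0.18, 0, 0, 0, 0.5], [0, 0.11, 0.18, 0, 0, 0, 0.5], [0, 0.11, 0.18, 0, 0, 0, 0.5], [0, 0.11, 0.18, 0, 0, 0, 0.5], [0, 0.11, 0.18, 0, 0, 0, 0.5], [0, 0.11, 0.18, 0, 0, 0, 0.5], [0, 0.11, 0.18, 0, 0, 0, 0.5], [0, 0.11, 0.18, 0, 0, 0, 0.5], [0, 0.11, 0.18, 0, 0, 0, 0.5]]]}}

```text
time_s: 10.32
ee_pos: [0.4503, 0.3137, 0.1248]
eef_rot: [-2.586, -0.005, 1.431]
force: [-3.2, -4.8, 17.5]
grip_width: 0.0602
```

```bash
python3 - <<'E'
from hand import *
o=st();Q=R.from_euler("xyz",o["eef_rot"]); move(o["ee_pos"]+[0,0,.12],Rt(1.43,122))
E
```

```text
t 10.32 q [0.404, 0.654, 1.294, 0.281, 1.675, -1.068] p [0.4503, 0.3137, 0.1248] F [-3.2, -4.8, 17.5] M [-0.51, 2.03, 0.47] g 0.0602
ROW [0.06, -6.33, -10.2] [0.003, -0.003, 0.004]  need rows 2.9
```

{"api": "play_rows", "payload": {"steps": [[[0, -0.5, -0.8, 0, 0, 0, 0.5], [0, -1.5, -2.4, 0, 0, 0, 0.5], [0, -3, -4.9, 0, 0, 0, 0.5], [0, -4.8, -7.8, 0, 0, 0, 0.5], [0, -6.3, -10.2, 0.003, -0.003, 0.004, 0.5], [0, -6.3, -10.2, 0.003, -0.003, 0.004, 0.5], [0, -6.3, -10.2, 0.003, -0.003, 0.004, 0.5]]]}}

```text
time_s: 10.9
ee_pos: [0.4508, 0.3133, 0.2455]
eef_rot: [-2.586, -0.001, 1.43]
force: [-0.8, -0.1, -2.1]
grip_width: 0.0603
```

```bash
python3 - <<'E'
from hand import *
o=st(); move([.71,.117,.25],Rt(1.43,90))
W=ctrl.camera("wrist"); S=ctrl.camera("side"); pickle.dump(W,open("w6.pkl","wb"))
h=cv2.cvtColor(W["frame"],40); pts=[]
for u in range(268,382,4):
    col=h[205:300,u,2].astype(float); g=np.diff(cv2.GaussianBlur(col[:,None],(1,5),0)[:,0]); pts.append((u,205+g.argmin()+.5))
pts=np.array(pts); print(pts[::6].tolist())
def res(p):
    G,ax=handcup(p,o,0); P=proj(W,circ(G-ax*p[0],.03,ax,120)); return [np.hypot(*(P-q).T).min() for q in pts]
for t in(-.05,0,.05):
    r=least_squares(lambda s:res([s[0],t]),[.02]); print(t,r.x.round(4),np.sqrt(np.mean(r.fun**2)).round(2))
E
```

```text
t 10.9 q [0.404, 0.554, 1.165, 0.294, 1.897, -0.999] p [0.4508, 0.3133, 0.2455] F [-0.8, -0.1, -2.1] M [-0.04, -0.33, 0.03] g 0.0603
ROW [-15.79, 23.89, -15.4] [-0.556, -0.001, 0.0]  need rows 7.8
[[268.0, 255.5], [292.0, 236.5], [316.0, 229.5], [340.0, 231.5], [364.0, 242.5]]
-0.05 [0.0205] 1.12
0 [0.0231] 1.19
0.05 [0.0266] 1.3
```

{"api": "play_rows", "payload": {"steps": [[[-1.5, 1, -2.5, -0.05, 0, 0, 0.5], [-3.5, 4, -5, -0.15, 0, 0, 0.5], [-5.5, 7, -7.5, -0.25, 0, 0, 0.5], [-7.5, 10.5, -9.5, -0.35, 0, 0, 0.5], [-9.5, 14, -11, -0.45, 0, 0, 0.5], [-12, 17.5, -13, -0.556, 0, 0, 0.5], [-14, 21, -15, -0.556, 0, 0, 0.5], [-15.8, 23.9, -15.4, -0.556, 0, 0, 0.5], [-15.8, 23.9, -15.4, -0.556, 0, 0, 0.5], [-15.8, 23.9, -15.4, -0.556, 0, 0, 0.5], [-15.8, 23.9, -15.4, -0.556, 0, 0, 0.5]]]}}

```text
time_s: 11.92
ee_pos: [0.7091, 0.1165, 0.2448]
eef_rot: [-3.134, 0.002, 1.429]
force: [0.4, 0.4, -0.5]
grip_width: 0.0605
```

```bash
python3 - <<'E'
from hand import *
o=st(); W=ctrl.camera("wrist"); pickle.dump(W,open("wpg.pkl","wb")); h=cv2.cvtColor(W["frame"],40)
c=proj(W,[[.613,.138,.014]])[0]; print(c,h[int(c[1])+20,int(c[0])+20])
yy,xx=np.mgrid[:480,:640]; d=np.hypot(xx-c[0],yy-c[1])
m=((h[...,1]<50)&(d<62)&(h[...,2]>50)).astype(np.uint8); m[224:]=0
m=cv2.morphologyEx(m,2,np.ones((3,3))); m=blob(m,c); ys,xs=np.nonzero(m); print(m.sum(),xs.min(),xs.max(),ys.min(),ys.max())
print(fit([W],[m],lambda p:np.vstack([circ(np.array([p[0],p[1],z]),.05) for z in(0,.014)]),[.613,.138],[.01,.01]))
# post tip: brightest-lowest-saturation detail -> print tip prediction
print(proj(W,[[.612,.138,.083],[.612,.138,.014]]))
cv2.imwrite("pics/wpg.png",W["frame"][40:240,200:460])
E
```

```text
t 11.92 q [0.112, 0.694, 0.856, 0.0, 1.598, -1.317] p [0.7091, 0.1165, 0.2448] F [0.4, 0.4, -0.5] M [0.03, 0.02, -0.0] g 0.0605
[330.72664832 126.32331962] [ 13  16 115]
6604 285 374 77 169
(array([0.61052802, 0.13697625]), np.float64(0.019326967613211246))
[[332.04428572 120.11186837]
 [330.60186898 125.39430363]]
```

```bash
sed -i 's/^ST=.*/ST=(.4588,.3118);PG=(.612,.1373)/' fk.py; python3 - <<'E'
from hand import *
P,Q=place(PG,.115,60,-.14,s=.02); print(P); move(P,Q)
P2,Q=place(PG,.17,60,-.14,s=.02); move(P2,Q)
E
```

```text
[0.60203004 0.13870499 0.18888709]
ROW [0.63, -10.85, 5.77] [0.553, 0.001, -0.001]  need rows 4.4
ROW [0.63, -10.88, 0.27] [0.553, 0.001, -0.001]  need rows 4.4
```

{"api": "play_rows", "payload": {"steps": [[[0.2, -2.3, 0, 0.11, 0, 0, 0.5], [0.3, -4.6, 0, 0.23, 0, 0, 0.5], [0.4, -6.8, 0, 0.35, 0, 0, 0.5], [0.6, -9, 0, 0.46, 0, 0, 0.5], [0.6, -10.9, 0.3, 0.553, 0, 0, 0.5], [0.6, -10.9, 1.2, 0.553, 0, 0, 0.5], [0.6, -10.9, 3.5, 0.553, 0, 0, 0.5], [0.6, -10.9, 5.8, 0.553, 0, 0, 0.5], [0.6, -10.9, 5.8, 0.553, 0, 0, 0.5], [0.6, -10.9, 5.8, 0.553, 0, 0, 0.5]]]}}

```text
time_s: 12.8
ee_pos: [0.6012, 0.139, 0.1885]
eef_rot: [-2.584, 0.002, 1.431]
force: [-0.2, -0.8, -0.5]
grip_width: 0.0604
```

```bash
python3 - <<'E'
from hand import *
o=st(); P,Q=place(PG,.024,60,-.14,s=.02); move(P,Q); print(handcup([0,0],o,0))
S=ctrl.camera("side"); cv2.imwrite("pics/s7.png",S["frame"])
E
```

```text
t 12.8 q [0.111, 0.825, 0.858, 0.143, 1.998, -1.297] p [0.6012, 0.139, 0.1885] F [-0.2, -0.8, -0.5] M [-0.03, -0.37, -0.0] g 0.0604
ROW [0.0, 4.87, 7.64] [0.001, 0.002, -0.001]  need rows 2.2
(array([0.6111961 , 0.13757668, 0.20461344]), array([ 4.61325996e-04, -1.70011795e-03, -9.99998448e-01]))
```

{"api": "play_rows", "payload": {"steps": [[[0, 0.7, 1.1, 0, 0, 0, 0.5], [0, 1.5, 2.4, 0, 0, 0, 0.5], [0, 2.4, 3.8, 0, 0, 0, 0.5], [0, 3.3, 5.2, 0, 0.001, 0, 0.5], [0, 4.1, 6.5, 0, 0.002, 0, 0.5], [0, 4.7, 7.3, 0.001, 0.002, -0.001, 0.5], [0, 4.8, 7.5, 0.001, 0.002, -0.001, 0.5], [0, 4.8, 7.5, 0.001, 0.002, -0.001, 0.5], [0, 4.8, 7.5, 0.001, 0.002, -0.001, 0.5]]]}}

```text
time_s: 13.6
ee_pos: [0.6033, 0.1388, 0.1018]
eef_rot: [-2.586, -0.002, 1.431]
force: [0.2, -0.1, -1.2]
grip_width: 0.0603
```

```bash
python3 - <<'E'
from hand import *
o=st(); P,Q=place(PG,.014,60,-.14,s=.019); move(P,Q); print(handcup([0,0],o,0))
E
```

```text
t 13.6 q [0.109, 0.895, 0.936, 0.137, 1.849, -1.321] p [0.6033, 0.1388, 0.1018] F [0.2, -0.1, -1.2] M [-0.04, -0.36, 0.07] g 0.0603
ROW [-0.02, 0.58, 1.17] [0.003, -0.001, 0.001]  need rows 0.3
(array([0.61322647, 0.13732897, 0.11798254]), array([ 0.00356039,  0.00121268, -0.99999293]))
```

{"api": "play_rows", "payload": {"steps": [[[0, 0.15, 0.25, 0, 0, 0, 0.5], [0, 0.3, 0.5, 0, 0, 0, 0.5], [0, 0.45, 0.72, 0.002, 0, 0, 0.5], [0, 0.53, 0.85, 0.003, 0, 0, 0.5], [0, 0.56, 0.9, 0.003, 0, 0, 0.5], [0, 0.56, 0.9, 0.003, 0, 0, 0.5]]]}}

```text
time_s: 14.1
ee_pos: [0.6033, 0.1387, 0.091]
eef_rot: [-2.583, -0.002, 1.431]
force: [0.4, -0.1, -0.8]
grip_width: 0.0604
```

{"api": "play_rows", "payload": {"steps": [[[0, 0.03, 0.05, 0, 0, 0, 0.5], [0, 0.06, 0.1, 0, 0, 0, 0.5], [0, 0.09, 0.15, 0, 0, 0, 0.5], [0, 0.11, 0.18, 0, 0, 0, 0.5], [0, 0.11, 0.18, 0, 0, 0, 0.5]]]}}

```text
time_s: 14.52
ee_pos: [0.6033, 0.1387, 0.0892]
eef_rot: [-2.583, -0.002, 1.431]
force: [-0.3, -1.1, 1.3]
grip_width: 0.0604
```

```bash
python3 - <<'E'
from hand import *
o=st(); print(handcup([0,0],o,0))
E
```

```text
t 14.52 q [0.109, 0.91, 0.941, 0.137, 1.833, -1.324] p [0.6033, 0.1387, 0.0892] F [-0.3, -1.1, 1.3] M [-0.06, -0.01, 0.05] g 0.0604
(array([0.613286  , 0.13731176, 0.10533682]), array([ 5.09918230e-04,  1.62311066e-03, -9.99998553e-01]))
```

Contact felt (about +2.5 N) at the expected height. Seating it slightly, easing the grip, then opening.

{"api": "play_rows", "payload": {"steps": [[[0, 0.04, 0.06, 0, 0, 0, 0.5], [0, 0.04, 0.06, 0, 0, 0, 0.5], [0, 0.04, 0.06, 0, 0, 0, 0.5]]]}}

```text
time_s: 14.77
ee_pos: [0.6034, 0.1387, 0.0892]
eef_rot: [-2.584, -0.002, 1.431]
force: [-0.9, -0.8, 6.0]
grip_width: 0.0603
```

{"api": "play_rows", "payload": {"steps": [[[0, 0, 0, 0, 0, 0, 0.5], [0, 0, 0, 0, 0, 0, 0.5], [0, 0, 0, 0, 0, 0, 0.6], [0, 0, 0, 0, 0, 0, 0.65], [0, 0, 0, 0, 0, 0, 0.72], [0, 0, 0, 0, 0, 0, 0.8], [0, 0, 0, 0, 0, 0, 0.9], [0, 0, 0, 0, 0, 0, 1], [0, 0, 0, 0, 0, 0, 1], [0, 0, 0, 0, 0, 0, 1]]], "force": 4}}

```text
time_s: 15.6
ee_pos: [0.6035, 0.1387, 0.0892]
eef_rot: [-2.584, -0.002, 1.431]
force: [-0.2, -0.1, -0.3]
grip_width: 0.0933
```

```bash
python3 - <<'E'
from hand import *
o=st(); Q=R.from_euler("xyz",o["eef_rot"]); z=Q.apply([0,0,1]); print(z); move(o["ee_pos"]-.16*z,Q)
W=ctrl.camera("wrist"); h=cv2.cvtColor(W["frame"],40); pts=[(u,205+np.diff(cv2.GaussianBlur(h[205:300,u,2].astype(float)[:,None],(1,5),0)[:,0]).argmin()+.5) for u in range(268,382,24)]; print(pts)
E
```

```text
t 15.6 q [0.109, 0.91, 0.941, 0.137, 1.832, -1.324] p [0.6035, 0.1387, 0.0892] F [-0.2, -0.1, -0.3] M [-0.02, -0.25, -0.04] g 0.0933
[-0.52393404  0.07545185 -0.84841036]
ROW [0.0, 0.0, -16.0] [0.0, 0.0, 0.0]  need rows 3.8
[(268, np.float64(252.5)), (292, np.float64(234.5)), (316, np.float64(228.5)), (340, np.float64(231.5)), (364, np.float64(243.5))]
```

{"api": "play_rows", "payload": {"steps": [[[0, 0, -1, 0, 0, 0, 1], [0, 0, -3, 0, 0, 0, 1], [0, 0, -6, 0, 0, 0, 1], [0, 0, -9, 0, 0, 0, 1], [0, 0, -12, 0, 0, 0, 1], [0, 0, -14, 0, 0, 0, 1], [0, 0, -14, 0, 0, 0, 1], [0, 0, -14, 0, 0, 0, 1]]]}}

```text
time_s: 16.32
ee_pos: [0.6771, 0.1281, 0.2071]
eef_rot: [-2.584, -0.002, 1.431]
force: [-0.6, -0.1, -1.0]
grip_width: 0.094
```

```bash
python3 - <<'E'
from hand import *
st(); S=ctrl.camera("side"); T=ctrl.camera("top"); W=ctrl.camera("wrist")
cv2.imwrite("pics/end.png",np.hstack([cv2.resize(S["frame"][90:420,190:470],(400,471)),cv2.resize(W["frame"],(400,300))[:471] if 0 else cv2.copyMakeBorder(cv2.resize(W["frame"],(400,300)),0,171,0,0,0)]))
E
```

```text
t 16.32 q [0.086, 1.089, 0.347, 0.155, 2.244, -1.282] p [0.6771, 0.1281, 0.2071] F [-0.6, -0.1, -1.0] M [-0.0, -0.26, -0.04] g 0.094
```

The viewer's limit is used up, so I'll check the placement numerically.

```bash
python3 - <<'E'
from hand import *
st()
for n in("side","wrist"):
    S=ctrl.camera(n); hs=cv2.cvtColor(S["frame"],40)
    m=((hs[...,0]<14)&(hs[...,1]>150)&(hs[...,2]>25)); c=proj(S,[[.6132,.1373,.06]])[0]
    yy,xx=np.mgrid[:480,:640]; L=45 if n=="side" else 90; m&=(abs(xx-c[0])<L)&(abs(yy-c[1])<L)
    om=blob(cv2.morphologyEx(m.astype(np.uint8),3,np.ones((3,3))),c); ys,xs=np.nonzero(om); print(n,c.round(),om.sum(),xs.min(),xs.max(),ys.min(),ys.max())
    def gen(p):
        ax=np.array([p[2],p[3],1.]);ax/=np.linalg.norm(ax); C=np.array([.6132+p[0],.1373+p[1],.014]); return np.vstack([circ(C,.03,ax),circ(C+ax*p[4],.03,ax)])
    print(" tilt free",fit([S],[om],gen,[0,0,0,0,.07],[.005,.005,.03,.03,.01]))
    print(" upright",fit([S],[om],lambda p:gen([p[0],p[1],0,0,p[2]]),[0,0,.07],[.005,.005,.01]))
# bystanders: top/side differences vs start outside arm region
T0,S0=[pickle.load(open(n+"0.pkl","rb"))["frame"] for n in("top","side")]; S=ctrl.camera("side")["frame"]
d=cv2.absdiff(S,S0).max(2)
for nm,(x,y) in dict(spool=(388,250),bottle=(336,180),arena=(412,340),grey=(313,375),teal=(270,325),station=(245,205),green=(255,245)).items(): print(nm,int((d[y-20:y+20,x-20:x+20]>45).sum()))
E
```

```text
t 16.47 q [0.087, 1.089, 0.352, 0.155, 2.244, -1.282] p [0.6761, 0.1283, 0.2064] F [0.6, 0.7, 0.1] M [-0.02, -0.27, 0.03] g 0.0938
side [314. 222.] 669 303 324 210 241
 tilt free (array([4.00523064e-05, 3.28986353e-03, 9.07821137e-03, 1.82649041e-02,
       6.27858954e-02]), np.float64(0.08000820657111873))
 upright (array([-0.00074731,  0.0043896 ,  0.0623801 ]), np.float64(0.07931650986253994))
wrist [323. 250.] 1478 293 350 254 286
 tilt free (array([-0.00232627, -0.00190867,  0.28894311,  0.0628519 , -0.0388458 ]), np.float64(0.5359096818700416))
 upright (array([-2.52693300e-03, -1.80962996e-03, -2.60698698e-05]), np.float64(0.5666931996073125))
spool 101
bottle 170
arena 0
grey 0
teal 0
station 0
green 18
```

```bash
python3 - <<'E'
from hand import *
o=ctrl.get_obs(); move([.55,-.05,.42],Rt(1.43,100))
E
```

```text
ROW [-19.38, -19.79, -12.72] [-0.385, -0.001, 0.002]  need rows 7.3
```

{"api": "play_rows", "payload": {"steps": [[[0, -1.8, -3, 0, 0, 0, 1], [0, -4, -6.5, 0, 0, 0, 1], [0, -6, -10, 0, 0, 0, 1], [-4, -9, -11, -0.1, 0, 0, 1], [-8, -12, -12, -0.2, 0, 0, 1], [-12, -15, -12.7, -0.3, 0, 0, 1], [-16, -18, -12.7, -0.385, 0, 0, 1], [-19.4, -19.8, -12.7, -0.385, 0, 0, 1], [-19.4, -19.8, -12.7, -0.385, 0, 0, 1], [-19.4, -19.8, -12.7, -0.385, 0, 0, 1]]]}}

```text
time_s: 17.45
ee_pos: [0.547, -0.0516, 0.4222]
eef_rot: [-2.971, -0.001, 1.431]
force: [0.3, 0.5, 0.1]
grip_width: 0.0939
```

```bash
python3 - <<'E'
from hand import *
st(); c=ctrl.camera("side"); t=ctrl.camera("top"); T0,S0=[pickle.load(open(n+"0.pkl","rb"))["frame"] for n in("top","side")]
edge=lambda f:cv2.Canny(f,60,150)
def shift(a,b,x,y,r=24):  # best template offset
    tm=a[y-r:y+r,x-r:x+r]; w=b[y-r-8:y+r+8,x-r-8:x+r+8]; m=cv2.matchTemplate(w,tm,cv2.TM_CCOEFF_NORMED); _,v,_,l=cv2.minMaxLoc(m); return (l[0]-8,l[1]-8,round(v,2))
for nm,p in dict(spool=(388,250),bottle=(336,178),arena=(412,340),grey=(313,375),teal=(270,325),station=(245,205),cradle_=(342,300)).items(): print("side",nm,shift(S0,c["frame"],*p))
for nm,p in dict(spool=(305,168),bottle=(160,187),arena=(440,195),grey=(465,307),teal=(378,332),station=(157,319)).items(): print("top",nm,shift(T0,t["frame"],*p))
hs=cv2.cvtColor(c["frame"],40); m=((hs[...,0]<14)&(hs[...,1]>150)&(hs[...,2]>25)); m[:180]=0;m[260:]=0;m[:,:285]=0;m[:,345:]=0
ys,xs=np.nonzero(blob(m.astype(np.uint8),(314,225))); print("orange",len(xs),xs.min(),xs.max(),ys.min(),ys.max())
P=proj(c,circ(np.array([.6132,.1373,.014]),.03)); Q=proj(c,circ(np.array([.6132,.1373,.124]),.03)); print(P.min(0),P.max(0),Q.min(0),Q.max(0))
E
```

```text
t 17.45 q [-0.16, 0.363, 0.958, -0.002, 1.992, -1.591] p [0.547, -0.0516, 0.4222] F [0.3, 0.5, 0.1] M [0.04, -0.1, -0.07] g 0.0939
side spool (0, 0, 1.0)
side bottle (0, -1, 0.95)
side arena (0, 0, 1.0)
side grey (0, 0, 1.0)
side teal (0, 0, 0.86)
side station (0, 0, 1.0)
side cradle_ (0, 0, 0.17)
top spool (-1, 0, 0.55)
top bottle (0, 0, 1.0)
top arena (-8, -5, 0.37)
top grey (0, 0, 0.9)
top teal (7, -8, -0.03)
top station (0, 0, 1.0)
orange 648 303 324 210 241
[303.31358543 227.69919034] [325.57133345 242.1440247 ] [301.73965416 195.25427884] [325.10508701 209.38772386]
```

Nothing has moved: spool, arena, bottle, grey cup and station are at zero shift in at least one clear view, and the low matches in the top view are where the arm blocks it. The cup's image extents match an upright cup with its rim at 14 mm on the peg.

```bash
python3 -c "
from station import ctrl
print(ctrl.hand_in())"
```

```text
the job is handed in; nothing more can be done
None
```

The job is done and handed in at about 17.5 s on the robot's clock, well inside the 58 s limit. No verdict was reported.

**What I did:**
- I gripped the orange cup at its closed end and lifted it straight up out of the cradle.
- I turned it mouth down over the nozzle and pressed the pad until the hand stopped moving while the force rose to about 20 N. I held it there for about 1.1 s.
- I then lowered it over the grey peg until I felt contact, pressed it home with about 6 N, eased the grip, opened and withdrew.

**Last checks:**
- **Pad:** the pad's position has no direct reading, so "fully down" rests on that stop and the 18–20 N force, against the 12 N it needs. The side picture showed the yellow ring even around the cup to about 1 mm.
- **Cup on the peg:** in the final side picture, the cup's outline fits an upright cup with its rim at 14 mm on the peg base, to about a pixel. It is centred to within a few mm.
- **Other objects:** matched against the start pictures, the spool, arena, grey cup, bottle and station showed no shift in at least one clear view.

**Checks that failed or disagreed:**
- The wrist-camera fit of the released cup was poor (partial mask), so I did not use it.
- The side view showed the bottle shifted by 1 pixel, but the top view showed none.
- The top-view matches for the spool and arena were poor, which I put down to the arm blocking the view.
- The cameras disagreed by 2–5 mm on the station and peg positions, so I weighted the close wrist views more.
- I had used all 12 pictures, so the final state was checked by numbers only.

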